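# Serve the nuts and turn the dish

### The job

Take the scoop by its handle, pour all five nuts into the serving dish, and stand the scoop back upright on the counter clear of the serving board. Then take the dish by the grip on its arch, lift it clear of the board and turn it a quarter turn (either way), keeping it level so that the nuts stay together in the middle, and finish while still holding the dish up, steady, a hand's breadth over the board, its arch now running across the board's long side. Do not touch the nuts with the gripper, let none fall on the counter, and do not disturb the shakers and the mug.

Things in the scene. Friction and masses are not known exactly. Their poses are not given: they have to be found in the camera images.
- board: Flat rectangular wooden serving board fixed to the counter, 150 (its x) x 210 (its y) x 14 mm thick. Origin: centre of its underside, on the counter; z up. The dish stands on its middle. Mind the wall cabinet over the back of the counter: its front is 0.57 m ahead of the robot's base, its underside 0.61 m above the counter.
- dish: Round white dish on the board, loose, 0.35 kg: rim 190 mm across, 34 mm high; 5 mm thick flat floor 80 mm across, sloping sides. A fixed 7 mm steel arch spans it along its y, feet at y = +-93 mm, top 138 mm up, with the grip; pour in from its +x or -x side. Origin: centre of underside; x across the arch, y along it, z up. At the start its axes are the board's within 3 degrees.
- dish_grip (a point): Centre of the dish's grip, a straight flat-sided wooden bar at the top of the arch: 14 mm thick (dish x), 64 mm long (dish y), 22 mm high (z). It lies 138 mm above the dish's underside, directly over its middle. Axes as the dish.
- scoop: Flared metal scoop holding the nuts, loose, 0.16 kg, on the counter; stands full or empty. Foot 48, rim 132 mm across, 34 mm high, wall 3, floor 4 mm. The wall flares 51 degrees, so nuts start to roll out at about 45 degrees of tip. A straight wooden handle points along its +x, roughly away from the robot at the start. Origin: centre of underside; x towards the handle, z up.
- scoop_grip (a point): Grip point on the scoop's handle, 92 mm from the scoop's axis along its +x and 27 mm above its underside. The handle there is a bar 14 mm wide (scoop y) and 18 mm high (z); it runs from 60 to 124 mm from the axis. Axes as the scoop.
- salt_shaker: Bystander: glass salt shaker with a grey domed top, 44 x 44 x 90 mm, loose, standing at the back. Origin: centre of its underside.
- pepper_shaker: Bystander: glass pepper shaker with a grey domed top, 44 x 44 x 90 mm, loose, standing at the back. Origin: centre of its underside.
- mug_d: Bystander: white mug with handle, 86 x 116 x 91 mm, loose, standing near the front edge, right. Origin: at its underside.
- nut0_center (a point): Centre of one of the five smooth round brown nuts, 24 mm diameter, 12 g, loose, in the scoop at the start. Its axes roll with it and mean nothing.
- nut1_center (a point): Centre of one of the five smooth round brown nuts, 24 mm diameter, 12 g, loose, in the scoop at the start. Its axes roll with it and mean nothing.
- nut2_center (a point): Centre of one of the five smooth round brown nuts, 24 mm diameter, 12 g, loose, in the scoop at the start. Its axes roll with it and mean nothing.
- nut3_center (a point): Centre of one of the five smooth round brown nuts, 24 mm diameter, 12 g, loose, in the scoop at the start. Its axes roll with it and mean nothing.
- nut4_center (a point): Centre of one of the five smooth round brown nuts, 24 mm diameter, 12 g, loose, in the scoop at the start. Its axes roll with it and mean nothing.

How it is judged:
By the outcome, as a careful person would: the job done as asked, in the order asked, and still so for the second after the job is handed in, while the arm keeps its last pose, push and grip.
It also fails if it takes over 59 s, if anything falls off the work surface, if the arm or the gripper's body presses on something with over 40 N, if the wrist force passes 120 N, or if a joint passes its speed limit or range.

### The arm

A 6-joint arm with a two-finger parallel gripper is mounted at the origin on a cart in front of the work surface, level with it; the furniture and walls round the work are solid. World frame = base frame: x ahead of the robot, y to its left, z up, the work surface at z = 0. Lengths are in m, angles in rad, forces in N, time in s.
With the tool pointing down it reaches from about 0.3 to 0.775 m from the base axis. Payload 14.6 kg.
Tool frame: the origin (TCP) lies at the very end of the fingers, on their centre line; the grasp point (between the pads) lies 19 mm behind it; y points along the fingers, x is the direction in which the jaws open and shut, and the axes are right-handed (so a half turn about y gives the same grasp; the last joint's range is limited). The gripper opens to 94 mm and grips with 3 to 60 N. Pads are 16 mm wide; open, the fingers measure 119 mm over their backs; the gripper's body (75 mm by 177 mm) begins 78 mm behind the grasp point.
Start: joints at [1.101, 0.3, 1.521, -0, 1.321, -0.067], TCP at [0.216, 0.506, 0.205] pointing down, gripper open.
Joint ranges: [-3.03, 3.03], [-0.79, 2.21], [0.23, 2.52], [-1.04, 4.18], [0, 3.07], [-2.55, 2.55]. Speed limits (rad/s): [2.22, 2.22, 2.57, 3.14, 3.14, 3.14].

### API

Orientations are given as [roll, pitch, yaw] about the fixed x, y, z axes, in that order (R = Rz(yaw) Ry(pitch) Rx(roll)).
In Python, from station import get_obs, cams, hand_in gives the robot as it stands. The module is installed in compiled form; this text tells all that it offers.
- The arm moves only by the tool step_arm, never from a script. Its argument "plan" is a list of rows, each an object with "grip": the closure, from -1 (fully open) to 1 (shut), so that 0 is half open; "slide": the shift along the tool's x, y, z in m, a list of three; "spin": the turn about the tool's y in degrees. A call has 1 to 20 rows; each row shifts and turns the commanded pose from where the row before left it, along the tool's axes as they then stand; what a row does not reach is not made up. A row lasts 1/12 s, in which the tool goes at most 41.7 mm and 7.16 degrees, less where a joint would pass 70% of its speed; a pose out of reach is approached as far as the arm can. A call is refused whole if a number of a shift passes 0.0417 or a number of a turn 7.16, either way. A call with a gripper value outside its range is refused whole. The fingers move at their own pace and stop on an object; "force" is the grip in N (left out, the last holds). Time passes only in rows, so rows that do not move let the fingers close. It gives the time, the measured TCP pose, the force and the opening at its end, in the units of the state.
- get_obs(): the state, without advancing time (a new reading comes with each control period).
- cams.camera(name): name is "scene" or "top" or "wrist"; returns the picture (480x640x3 uint8, blue, green, red); there is no depth.
- cams.calibration(name): a dict with "K" (3x3 intrinsics, pixels), "T" (4x4, takes a point from camera to world coordinates). Camera axes: x right, y up, looking along -z (the intrinsics and any distortion apply to the point x, -y, -z); pixel columns grow to the right and rows downward; lengths in m; the calibration is good to about 2 mm. A picture is of the moment at which its call begins: read the wrist's pose just before it. calibration takes no time and is no camera call; for the wrist camera it gives the pose at the moment of the call.
- hand_in(): hands the job in, once; it reports no verdict.
The state is a dict: "time_s": time; "qpos": joint angles; "joint_vel": joint speeds; "tau": joint torques, N m; "ee_pos": TCP position; "eef_rot": TCP orientation; "force": force on the tool from outside, world axes, zero at the start; "moment": the same for the moment, N m; "grip_width": finger opening in m.
Only numpy, scipy, OpenCV 4.12 (cv2) and the standard library are available. Lean on these libraries where they do the work, as an engineer would, in place of code of your own. Each camera call takes 0.05 s, during which the arm holds its last target.

## Working session

There is one attempt and no reset: what is moved stays moved. The work goes in short steps, Python scripts to look and compute and a tool call to move; the robot and the scene stay as the last step left them, time stands still between calls to the robot, and variables do not carry over. Pictures are saved under pics/ and viewed, and the job is handed in when it is done.

Besides the shell and the picture viewer there is one more tool, called as name([rows], argument=value, ...), one row to a line, values as JSON. step_arm: Moves the arm, as the interface text tells. Its arguments: {"type":"object","properties":{"plan":{"type":"array","items":{"type":"object","properties":{"grip":{"type":"number"},"slide":{"type":"array","items":{"type":"number"}},"spin":{"type":"number"}}}},"force":{"type":"number"}},"required":["plan"]}

```bash
mkdir -p pics; python3 - <<'E'
from station import get_obs,cams
import cv2
o=get_obs();print(o)
for n in("scene","top","wrist"):
    c=cams.calibration(n);print(n,c)
    cv2.imwrite(f"pics/{n}0.png",cams.camera(n))
E
```

```text
{'time_s': 0.0, 'qpos': array([ 1.10141031e+00,  3.00478140e-01,  1.52156618e+00, -2.37853421e-05,
        1.32068494e+00, -6.66291918e-02]), 'joint_vel': array([-5.55495966e-04, -7.31937016e-05, -2.86350688e-04,  5.98750880e-04,
       -2.15245324e-04, -3.37183609e-04]), 'tau': array([ 2.02397270e-03, -5.31799865e+01, -3.52745569e+01,  7.08735734e-02,
        2.44694244e-02, -9.53062158e-05]), 'ee_pos': array([0.21548419, 0.50575481, 0.20488877]), 'eef_rot': array([-1.57074364e+00,  1.13561644e-03,  1.16804544e+00]), 'force': array([-0.97110537,  0.33334288,  0.52281783]), 'moment': array([ 0.01871589, -0.01396072,  0.06905401]), 'grip_width': 0.09422316533920902}
scene {'K': array([[493.99212081,   0.        , 315.72629309],
       [  0.        , 493.99212081, 237.52538263],
       [  0.        ,   0.        ,   1.        ]]), 'T': array([[ 0.54687506,  0.47796576, -0.68736918, -0.19253887],
       [-0.83721271,  0.31377552, -0.44790602, -0.6046996 ],
       [ 0.00159588,  0.82042285,  0.57175502,  0.76842296],
       [ 0.        ,  0.        ,  0.        ,  1.        ]])}
top {'K'
[... 221 characters left out ...]
,
       [-0.99944393, -0.02958509, -0.01538027, -0.10481569],
       [-0.01905475,  0.12822939,  0.99156146,  1.30041693],
       [ 0.        ,  0.        ,  0.        ,  1.        ]])}
wrist {'K': array([[416.34769913,   0.        , 314.88154309],
       [  0.        , 416.34769913, 231.20808986],
       [  0.        ,   0.        ,   1.        ]]), 'T': array([[ 3.91962946e-01, -8.93842819e-01, -2.17738522e-01,
         1.53001138e-01],
       [ 9.19981002e-01,  3.80808301e-01,  9.28439226e-02,
         5.32599807e-01],
       [-7.12367864e-05, -2.36706681e-01,  9.71581156e-01,
         3.84614407e-01],
       [ 0.00000000e+00,  0.00000000e+00,  0.00000000e+00,
         1.00000000e+00]])}
```

View pics/scene0.png

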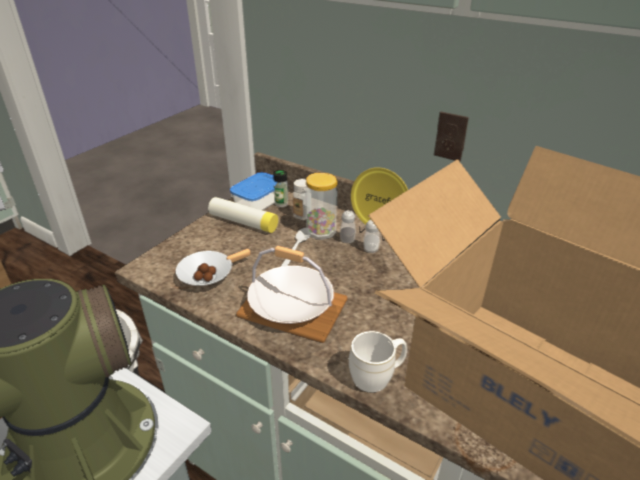

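View pics/top0.png

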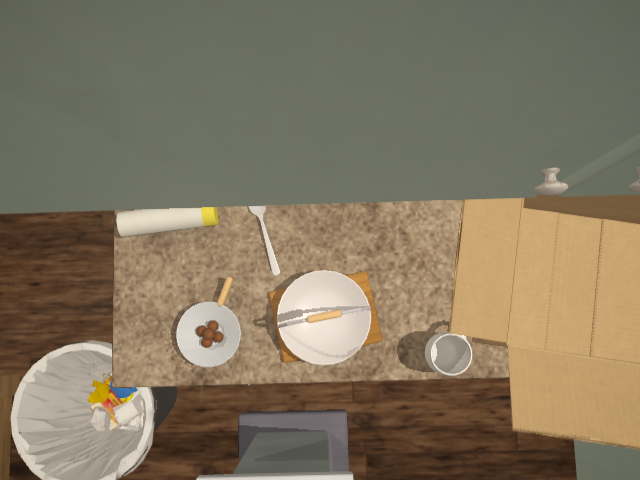

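View pics/wrist0.png

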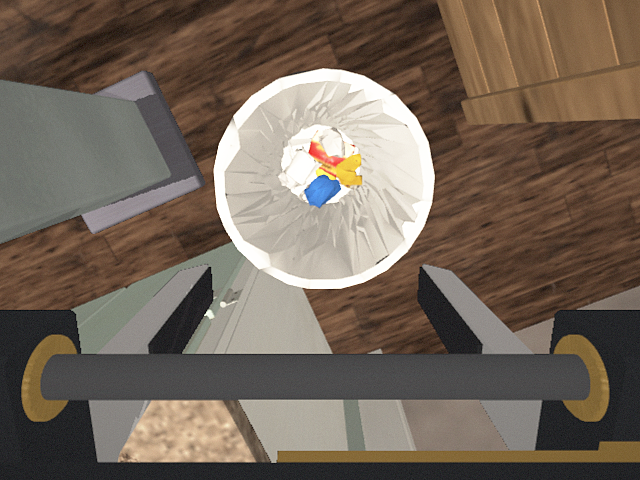

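```bash
cat > h.py <<'E'
import numpy as np,cv2
from station import get_obs,cams
def ray(c,u,v):
    K,T=c["K"],c["T"]
    d=np.array([(u-K[0,2])/K[0,0],-(v-K[1,2])/K[1,1],-1.])
    return T[:3,3],T[:3,:3]@d
def pz(c,u,v,z):
    o,d=ray(c,u,v);return o+d*(z-o[2])/d[2]
def proj(c,P):
    K,T=c["K"],c["T"];p=T[:3,:3].T@(np.asarray(P,float)-T[:3,3])
    return K[0,0]*p[0]/-p[2]+K[0,2],K[1,1]*-p[1]/-p[2]+K[1,2]
def tri(l):
    A=0;b=0
    for c,u,v in l:
        o,d=ray(c,u,v);d=d/np.linalg.norm(d);M=np.eye(3)-np.outer(d,d);A=A+M;b=b+M@o
    return np.linalg.solve(A,b)
E
python3 - <<'E'
from h import *
a=cv2.imread("pics/top0.png")
cv2.imwrite("pics/t_a.png",cv2.resize(a[260:385,160:290],None,fx=5.5,fy=4.6,interpolation=2))
cv2.imwrite("pics/t_a.png",cv2.resize(a[270:380,160:300],None,fx=5,fy=5,interpolation=2))
cv2.imwrite("pics/t_b.png",cv2.resize(a[260:370,260:400],None,fx=5,fy=5,interpolation=2))
s=cv2.imread("pics/scene0.png")
cv2.imwrite("pics/s_a.png",cv2.resize(s[230:340,170:350],None,fx=4.4,fy=4.4,interpolation=2))
E
```

```text
(no output)
```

View pics/t_a.png

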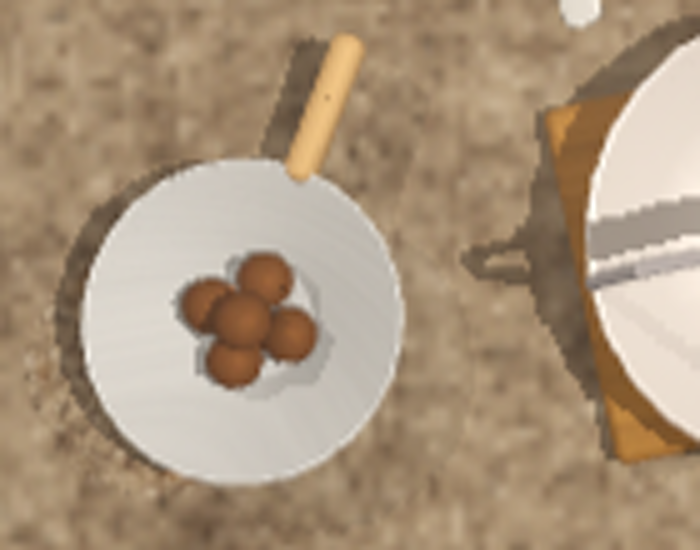

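View pics/t_b.png

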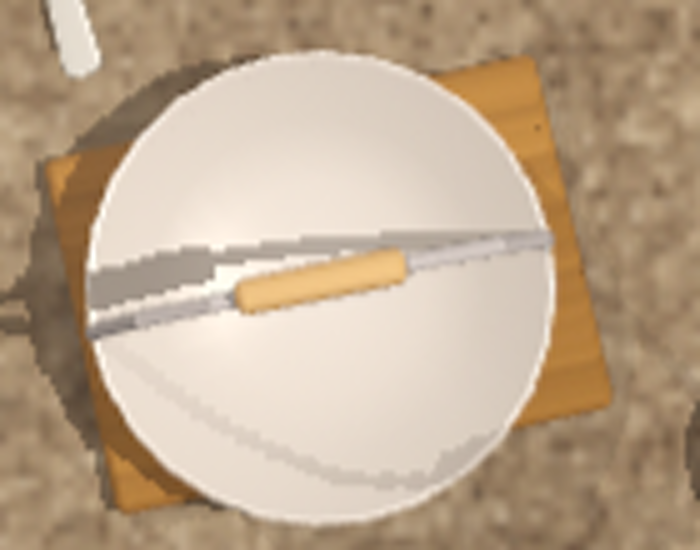

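View pics/s_a.png

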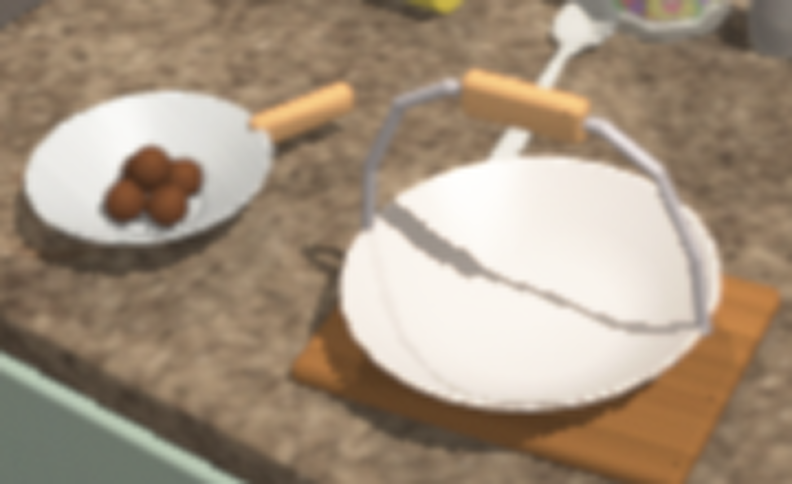

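```bash
python3 - <<'E'
from h import *
t=cams.calibration("top");s=cams.calibration("scene")
A=lambda x,y,z:pz(t,160+(x+.5)/5-.5,270+(y+.5)/5-.5,z)
B=lambda x,y,z:pz(t,260+(x+.5)/5-.5,260+(y+.5)/5-.5,z)
np.set_printoptions(precision=4,suppress=True)
sc=A(243,321,.034);print("scoop c",sc, "diam",np.linalg.norm(A(82,321,.034)-A(404,321,.034)),np.linalg.norm(A(243,157,.034)-A(243,485,.034)))
h0,h1=A(303,168,.036),A(349,40,.036);print("handle",h0,h1,[np.linalg.norm((h-sc)[:2]) for h in(h0,h1)],np.degrees(np.arctan2(*(h1-h0)[1::-1])),np.degrees(np.arctan2(*(h1-sc)[1::-1])))
for p in[(210,305),(265,278),(292,335),(234,362)]:print("nut",A(*p,.016))
d=B(320.5,286.5,.048);print("dish c",d,np.linalg.norm(B(88,286,.048)-B(553,286,.048)),np.linalg.norm(B(320,50,.048)-B(320,523,.048)))
g0,g1=B(237,299,.163),B(405,265,.163);print("grip",(g0+g1)/2,np.linalg.norm(g1-g0),np.degrees(np.arctan2(*(g0-g1)[1::-1])))
c=[B(*p,.014) for p in[(47,160),(535,57),(612,403),(122,512)]]
print("board",sum(c)/4,[np.linalg.norm(c[i]-c[i-1]) for i in range(4)],np.degrees(np.arctan2(*(c[0]-c[1])[1::-1])),np.degrees(np.arctan2(*(c[3]-c[2])[1::-1])))
# scene
S=lambda x,y:(170+(x+.5)/4.4-.5,230+(y+.5)/4.4-.5)
print("grip tri",tri([(s,*S(526,105)),(t,260+321/5,260+281/5)]))
print("scoop scene",pz(s,*S(149,167),.034),"hend",pz(s,*S(343,97),.03))
print("dish scene",pz(s,*S(530,283),.048))
# bystanders: shakers, mug, jar
for n,u,v in[("salt",347,240),("pep",371,248),("jar",320,234),("mug",370,386),("roll",275,228)]:print(n,pz(s,u,v,0))
for u,v in[(115,300),(115,385),(460,205),(117,208)]:print("edge",pz(t,u,v,0))
E
```

```text
scoop c [0.4372 0.1256 0.034 ] diam 0.1312560523151393 0.13198270401104178
handle [0.4983 0.1003 0.036 ] [0.5501 0.0809 0.036 ] [np.float64(0.06620805238741061), np.float64(0.12147912410674006)] -20.51361523038767 -21.58239628400973
nut [0.4439 0.1425 0.016 ]
nut [0.4543 0.1197 0.016 ]
nut [0.4308 0.1087 0.016 ]
nut [0.4204 0.1327 0.016 ]
dish c [ 0.4646 -0.1099  0.048 ] 0.18678558317818436 0.18883859646564297
grip [ 0.4646 -0.1096  0.163 ] 0.06255691558903616 99.78293399280442
board [ 0.4669 -0.1135  0.014 ] [np.float64(0.14746440421126786), np.float64(0.20739330130542846), np.float64(0.14543317053276475), np.float64(0.205664002396478)] 100.28237664394231 100.84549231484286
grip tri [ 0.4645 -0.1106  0.1564]
scoop scene [0.438  0.1262 0.034 ] hend [0.5493 0.0829 0.03  ]
dish scene [ 0.4617 -0.1116  0.048 ]
salt [ 0.7678 -0.0798  0.    ]
pep [ 0.7709 -0.1512  0.    ]
jar [ 0.7519 -0.0033  0.    ]
mug [ 0.3745 -0.359   0.    ]
roll [0.7078 0.118  0.    ]
edge [0.5128 0.3283 0.    ]
edge [0.3372 0.326  0.    ]
edge [ 0.6935 -0.4068  0.    ]
edge [0.7098 0.3265 0.    ]
```

```bash
cat >> h.py <<'E'
def yaw():
    return np.degrees(get_obs()["eef_rot"][2])
def go(x,y,z,vmax=.03):
    o=get_obs();p=o["ee_pos"];w=o["eef_rot"][2];d=np.array([x,y,z])-p
    s=np.array([d[0]*np.cos(w)+d[1]*np.sin(w),-d[2],-d[0]*np.sin(w)+d[1]*np.cos(w)])
    n=max(1,int(np.ceil(np.abs(s).max()/vmax)))
    print("at",p.round(4),"yaw",round(np.degrees(w),2),"total slide",s.round(4),"rows",n,"each",(s/n).round(4),"t",o["time_s"])
def st():
    o=get_obs();print({k:np.round(o[k],4) for k in("time_s","qpos","ee_pos","eef_rot","force","moment","grip_width")})
E
python3 -c "
from h import *
go(.523,.0925,.14,.025)"
```

```text
at [0.2155 0.5058 0.205 ] yaw 66.92 total slide [-0.2597  0.065  -0.4449] rows 18 each [-0.0144  0.0036 -0.0247] t 0.15
```

step_arm([
  {"grip": -1, "slide": [-0.007, 0.002, -0.012], "spin": 0},
  {"grip": -1, "slide": [-0.0144, 0.0036, -0.0247], "spin": 0},
  {"grip": -1, "slide": [-0.0144, 0.0036, -0.0247], "spin": 0},
  {"grip": -1, "slide": [-0.0144, 0.0036, -0.0247], "spin": 0},
  {"grip": -1, "slide": [-0.0144, 0.0036, -0.0247], "spin": 0},
  {"grip": -1, "slide": [-0.0144, 0.0036, -0.0247], "spin": 0},
  {"grip": -1, "slide": [-0.0144, 0.0036, -0.0247], "spin": 0},
  {"grip": -1, "slide": [-0.0144, 0.0036, -0.0247], "spin": 0},
  {"grip": -1, "slide": [-0.0144, 0.0036, -0.0247], "spin": 0},
  {"grip": -1, "slide": [-0.0144, 0.0036, -0.0247], "spin": 0},
  {"grip": -1, "slide": [-0.0144, 0.0036, -0.0247], "spin": 0},
  {"grip": -1, "slide": [-0.0144, 0.0036, -0.0247], "spin": 0},
  {"grip": -1, "slide": [-0.0144, 0.0036, -0.0247], "spin": 0},
  {"grip": -1, "slide": [-0.0144, 0.0036, -0.0247], "spin": 0},
  {"grip": -1, "slide": [-0.0144, 0.0036, -0.0247], "spin": 0},
  {"grip": -1, "slide": [-0.0144, 0.0036, -0.0247], "spin": 0},
  {"grip": -1, "slide": [-0.0144, 0.0036, -0.0247], "spin": 0},
  {"grip": -1, "slide": [-0.0144, 0.0036, -0.0247], "spin": 0},
  {"grip": -1, "slide": [-0.0074, 0.0016, -0.0127], "spin": -1.9},
  {"grip": -1, "slide": [0, 0, 0], "spin": 0},
])

```text
time_s: 1.82
ee_pos: [0.5237, 0.0903, 0.1399]
eef_rot: [-1.57, 0.001, 1.2]
force: [0.2, -0.3, -0.1]
grip_width: 0.0935
```

```bash
python3 -c "
from h import *
st();go(.523,.0925,.14)
cv2.imwrite('pics/w1.png',cams.camera('wrist'));cv2.imwrite('pics/s1.png',cams.camera('scene'))
c=cams.calibration('wrist')
sc=np.array([.4374,.1258]);u=np.array([.932,-.362])
for r in(60,92,124):print(r,proj(c,[*(sc+u*r/1000),.036]))
"
```

```text
{'time_s': np.float64(1.8167), 'qpos': array([ 1.0210e-01,  3.2320e-01,  1.6501e+00, -4.0000e-04,  1.1691e+00,
       -1.0977e+00]), 'ee_pos': array([0.5237, 0.0903, 0.1399]), 'eef_rot': array([-1.5702e+00,  7.0000e-04,  1.1999e+00]), 'force': array([ 0.1656, -0.3175, -0.0785]), 'moment': array([ 0.0186,  0.0462, -0.0014]), 'grip_width': np.float64(0.0935)}
at [0.5237 0.0903 0.1399] yaw 68.75 total slide [ 0.0018 -0.0001  0.0015] rows 1 each [ 0.0018 -0.0001  0.0015] t 1.8167
60 (np.float64(314.5767918997695), np.float64(184.9684854429015))
92 (np.float64(314.62948383939676), np.float64(230.46609693365923))
124 (np.float64(314.6795197882782), np.float64(273.67035509693204))
```

View pics/w1.png

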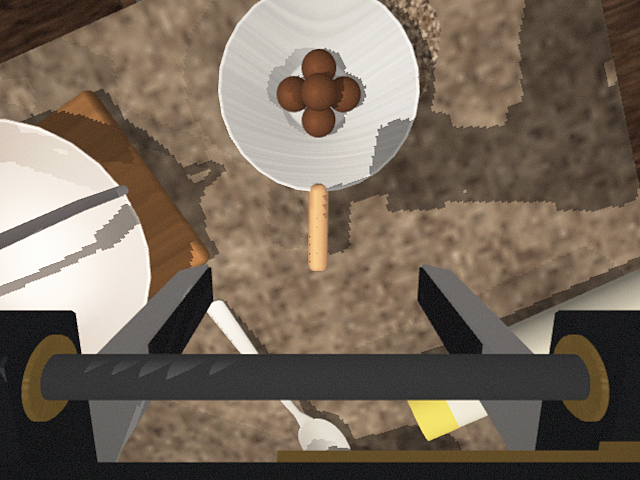

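View pics/s1.png

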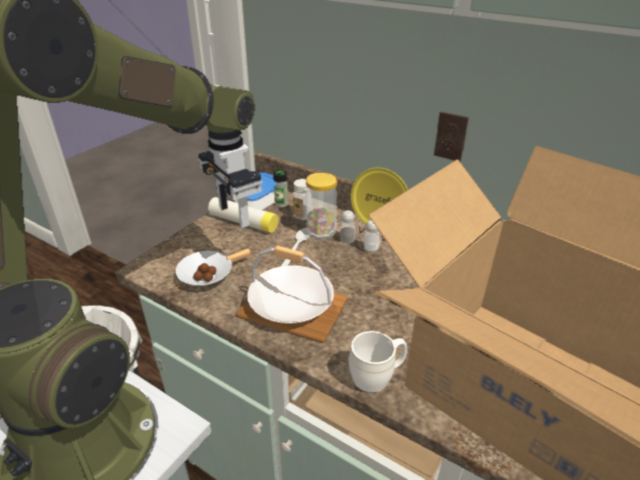

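```bash
python3 -c "
from h import *
s=cams.calibration('scene')
for z in(.2,.3,.4,.45,.5,.55,.6,.65,.7):print(z,np.round(proj(s,[.5237,.09,z]),0))
for x in (.3,.4,.5):print(x,np.round(proj(s,[x,x*.17,.61]),0))
"
```

```text
0.2 [232. 196.]
0.3 [228. 156.]
0.4 [223. 112.]
0.45 [220.  88.]
0.5 [217.  62.]
0.55 [214.  35.]
0.6 [211.   6.]
0.65 [208. -25.]
0.7 [204. -58.]
0.3 [124.  25.]
0.4 [168.  12.]
0.5 [203.   2.]
```

step_arm([
  {"grip": -0.3, "slide": [0.0023, 0.01, 0.003], "spin": 0},
  {"grip": -0.3, "slide": [0, 0.02, 0], "spin": 0},
  {"grip": -0.3, "slide": [0, 0.025, 0], "spin": 0},
  {"grip": -0.3, "slide": [0, 0.025, 0], "spin": 0},
  {"grip": -0.3, "slide": [0, 0.025, 0], "spin": 0},
  {"grip": -0.3, "slide": [0, 0.015, 0], "spin": 0},
  {"grip": -0.3, "slide": [0, 0.01, 0], "spin": 0},
  {"grip": -0.3, "slide": [0, 0, 0], "spin": 0},
  {"grip": -0.3, "slide": [0, 0, 0], "spin": 0},
])

```text
time_s: 2.67
ee_pos: [0.5208, 0.097, 0.0109]
eef_rot: [-1.571, 0.0, 1.202]
force: [0.7, 0.6, 0.9]
grip_width: 0.0611
```

```bash
python3 -c "
from h import *
st()
cv2.imwrite('pics/w2.png',cams.camera('wrist'))
"
```

```text
{'time_s': np.float64(2.6667), 'qpos': array([ 0.115 ,  0.5031,  1.7421,  0.    ,  0.8966, -1.0868]), 'ee_pos': array([0.5208, 0.097 , 0.0109]), 'eef_rot': array([-1.5707,  0.    ,  1.2017]), 'force': array([0.705 , 0.6115, 0.8718]), 'moment': array([0.0142, 0.0157, 0.0514]), 'grip_width': np.float64(0.0611)}
```

View pics/w2.png

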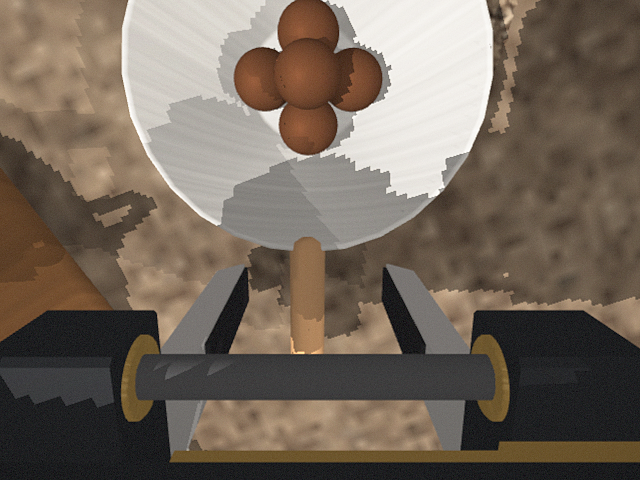

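step_arm([
  {"grip": -0.3, "slide": [-0.002, 0.003, 0], "spin": 0},
  {"grip": 1, "slide": [0, 0, 0], "spin": 0},
  {"grip": 1, "slide": [0, 0, 0], "spin": 0},
  {"grip": 1, "slide": [0, 0, 0], "spin": 0},
  {"grip": 1, "slide": [0, 0, 0], "spin": 0},
  {"grip": 1, "slide": [0, 0, 0], "spin": 0},
], force=60)

```text
time_s: 3.22
ee_pos: [0.5204, 0.0946, 0.0078]
eef_rot: [-1.571, -0.0, 1.201]
force: [0.1, -0.0, -0.0]
grip_width: 0.0308
```

step_arm([
  {"grip": 1, "slide": [0, -0.003, 0]},
  {"grip": 1, "slide": [0, -0.005, 0]},
  {"grip": 1, "slide": [0, -0.007, 0]},
  {"grip": 1, "slide": [0, -0.005, 0]},
  {"grip": 1, "slide": [0, 0, 0]},
])

```text
schema error: expected keys grip, slide, spin
```

```bash
python3 -c "
from h import *
st()
cv2.imwrite('pics/w3.png',cams.camera('wrist'))
cv2.imwrite('pics/s3.png',cv2.resize(cams.camera('scene')[150:330,120:360],None,fx=3,fy=3))
"
```

```text
{'time_s': np.float64(3.2167), 'qpos': array([ 0.1106,  0.5066,  1.7457,  0.    ,  0.889 , -1.0905]), 'ee_pos': array([0.5204, 0.0946, 0.0078]), 'eef_rot': array([-1.5710e+00, -1.0000e-04,  1.2011e+00]), 'force': array([ 0.1487, -0.0213, -0.0387]), 'moment': array([-0.0004, -0.0227,  0.0492]), 'grip_width': np.float64(0.0308)}
```

View pics/w3.png

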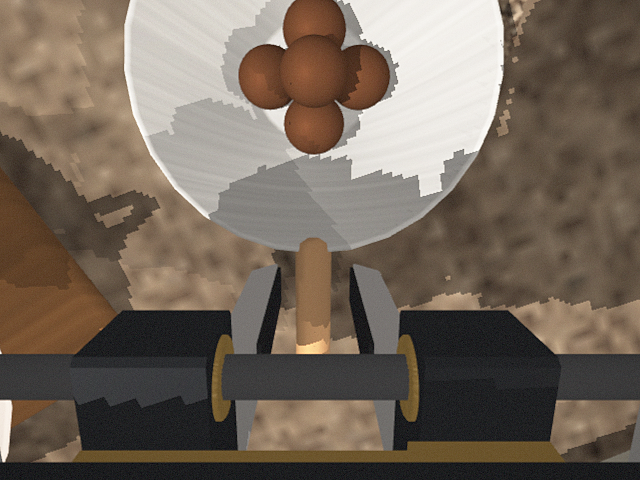

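View pics/s3.png

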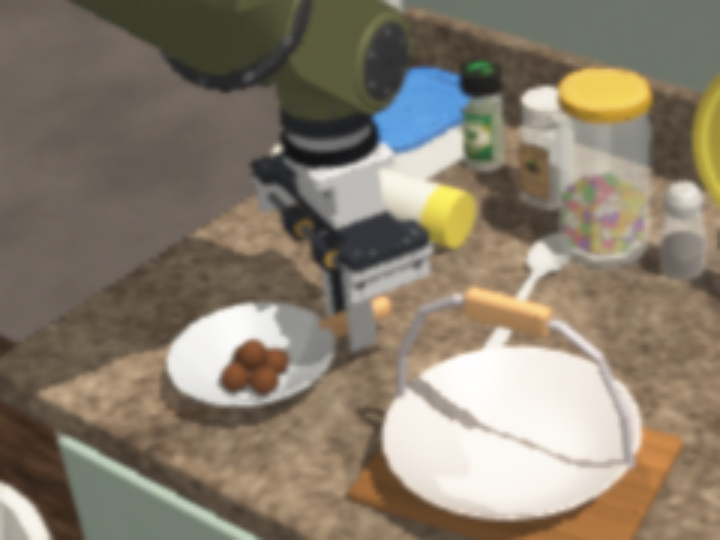

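Well aligned: the handle is centred at column 313. Next, finish closing, then a small lift.

step_arm([
  {"grip": 1, "slide": [0, 0, 0], "spin": 0},
  {"grip": 1, "slide": [0, 0, 0], "spin": 0},
  {"grip": 1, "slide": [0, 0, 0], "spin": 0},
  {"grip": 1, "slide": [0, 0, 0], "spin": 0},
  {"grip": 1, "slide": [0, 0, 0], "spin": 0},
])

```text
time_s: 3.73
ee_pos: [0.5203, 0.0946, 0.0077]
eef_rot: [-1.571, 0.0, 1.201]
force: [-0.0, -0.6, -0.7]
grip_width: 0.0131
```

step_arm([
  {"grip": 1, "slide": [0, -0.003, 0], "spin": 0},
  {"grip": 1, "slide": [0, -0.006, 0], "spin": 0},
  {"grip": 1, "slide": [0, -0.007, 0], "spin": 0},
  {"grip": 1, "slide": [0, -0.004, 0], "spin": 0},
  {"grip": 1, "slide": [0, 0, 0], "spin": 0},
])

```text
time_s: 4.15
ee_pos: [0.5209, 0.0947, 0.0289]
eef_rot: [-1.573, -0.001, 1.201]
force: [-0.1, -0.5, -2.6]
grip_width: 0.0135
```

```bash
python3 -c "
from h import *
st()
cv2.imwrite('pics/w4.png',cams.camera('wrist'))
cv2.imwrite('pics/s4.png',cv2.resize(cams.camera('scene')[150:330,120:360],None,fx=3,fy=3))
"
```

```text
{'time_s': np.float64(4.15), 'qpos': array([ 0.1106,  0.4715,  1.7377,  0.    ,  0.9304, -1.0905]), 'ee_pos': array([0.5209, 0.0947, 0.0289]), 'eef_rot': array([-1.5725e+00, -9.0000e-04,  1.2012e+00]), 'force': array([-0.106 , -0.4888, -2.5946]), 'moment': array([-0.0681, -0.1518,  0.0035]), 'grip_width': np.float64(0.0135)}
```

View pics/s4.png

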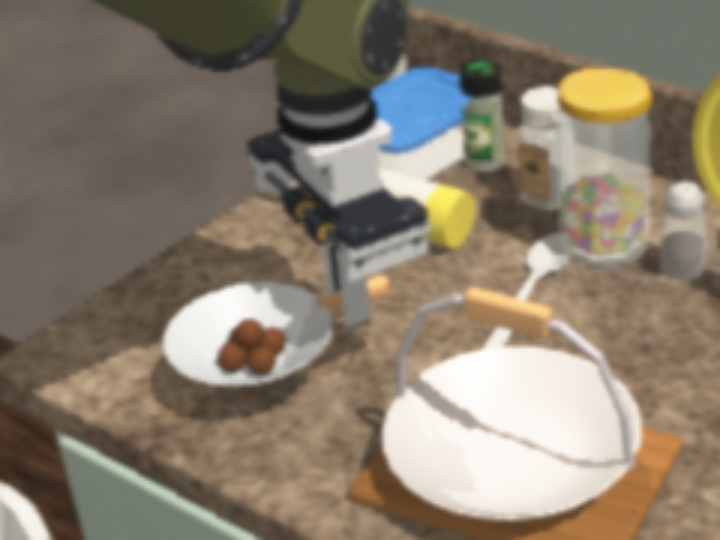

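View pics/w4.png

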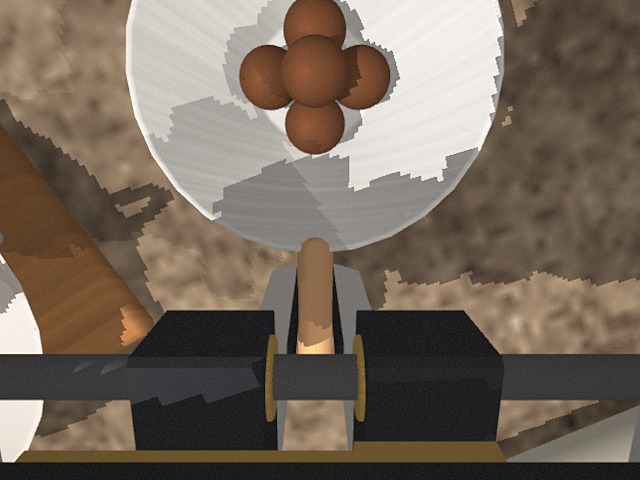

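step_arm([
  {"grip": 1, "slide": [0, 0.006, 0], "spin": 0},
  {"grip": 1, "slide": [0, 0.007, 0], "spin": 0},
  {"grip": 1, "slide": [0, 0.005, 0], "spin": 0},
  {"grip": 1, "slide": [0, 0.002, 0], "spin": 0},
  {"grip": 1, "slide": [0, 0, 0], "spin": 0},
], force=60)

```text
time_s: 4.67
ee_pos: [0.52, 0.0946, 0.0071]
eef_rot: [-1.57, 0.001, 1.201]
force: [-2.9, -0.3, 2.5]
grip_width: 0.0135
```

step_arm([
  {"grip": 1, "slide": [0, 0, 0], "spin": 0},
  {"grip": 1, "slide": [0, -0.003, 0.001], "spin": 0},
  {"grip": 1, "slide": [0, -0.003, 0.001], "spin": 0},
  {"grip": 1, "slide": [0, -0.004, 0.001], "spin": 0},
  {"grip": 1, "slide": [0, -0.004, 0.002], "spin": 0},
  {"grip": 1, "slide": [0, -0.004, 0.002], "spin": 0},
  {"grip": 1, "slide": [0, 0, 0], "spin": 0},
], force=6)

```text
time_s: 5.25
ee_pos: [0.5139, 0.0973, 0.0267]
eef_rot: [-1.572, -0.001, 1.201]
force: [-0.4, -1.1, -0.2]
grip_width: 0.0141
```

```bash
python3 -c "
from h import *
st()
cv2.imwrite('pics/w5.png',cams.camera('wrist'))
cv2.imwrite('pics/s5.png',cv2.resize(cams.camera('scene')[150:330,120:360],None,fx=3,fy=3))
"
```

```text
{'time_s': np.float64(5.25), 'qpos': array([ 0.1171,  0.4639,  1.7565, -0.    ,  0.9199, -1.0842]), 'ee_pos': array([0.5139, 0.0973, 0.0267]), 'eef_rot': array([-1.5720e+00, -6.0000e-04,  1.2013e+00]), 'force': array([-0.3815, -1.1076, -0.1632]), 'moment': array([-0.1494,  0.0032, -0.009 ]), 'grip_width': np.float64(0.0141)}
```

View pics/s5.png

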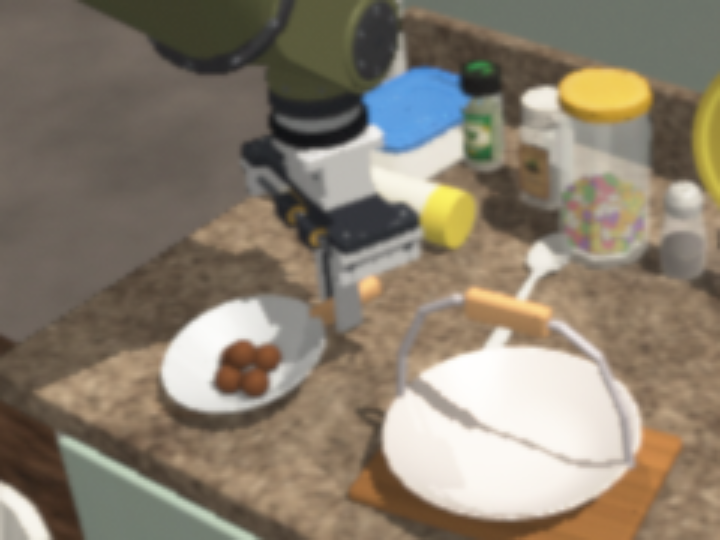

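View pics/w5.png

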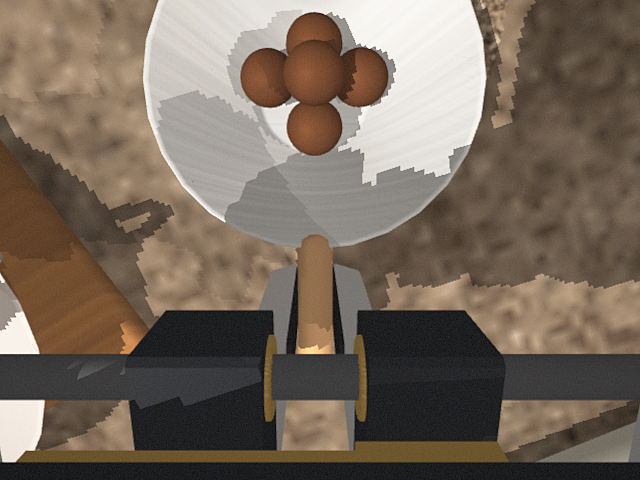

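step_arm([
  {"grip": 1, "slide": [0, -0.004, 0.002], "spin": 0},
  {"grip": 1, "slide": [0, -0.004, 0.002], "spin": 0},
  {"grip": 1, "slide": [0, -0.004, 0.003], "spin": 0},
  {"grip": 1, "slide": [0, -0.004, 0.003], "spin": 0},
  {"grip": 1, "slide": [0, -0.004, 0.003], "spin": 0},
  {"grip": 1, "slide": [0, -0.004, 0.003], "spin": 0},
  {"grip": 1, "slide": [0, -0.004, 0.003], "spin": 0},
  {"grip": 1, "slide": [0, -0.002, 0.002], "spin": 0},
  {"grip": 1, "slide": [0, 0, 0], "spin": 0},
], force=6)

```text
time_s: 6.1
ee_pos: [0.494, 0.1049, 0.0561]
eef_rot: [-1.571, -0.0, 1.201]
force: [0.6, -0.3, 0.8]
grip_width: 0.014
```

step_arm([
  {"grip": 1, "slide": [0, 0, 0], "spin": 0},
  {"grip": 1, "slide": [0, 0, 0], "spin": 0},
  {"grip": 1, "slide": [0, 0, 0], "spin": 0},
], force=60)

```text
time_s: 6.35
ee_pos: [0.4942, 0.1047, 0.0556]
eef_rot: [-1.571, 0.0, 1.201]
force: [0.4, -0.0, 3.3]
grip_width: 0.0135
```

```bash
python3 -c "
from h import *
st()
cv2.imwrite('pics/w6.png',cams.camera('wrist'))
cv2.imwrite('pics/s6.png',cv2.resize(cams.camera('scene')[150:330,120:360],None,fx=3,fy=3))
"
```

```text
{'time_s': np.float64(6.35), 'qpos': array([ 1.3620e-01,  3.8460e-01,  1.7913e+00,  1.0000e-04,  9.6590e-01,
       -1.0649e+00]), 'ee_pos': array([0.4942, 0.1047, 0.0556]), 'eef_rot': array([-1.5706,  0.    ,  1.201 ]), 'force': array([ 3.9260e-01, -2.9000e-03,  3.3277e+00]), 'moment': array([0.0921, 0.2396, 0.0157]), 'grip_width': np.float64(0.0135)}
```

View pics/s6.png

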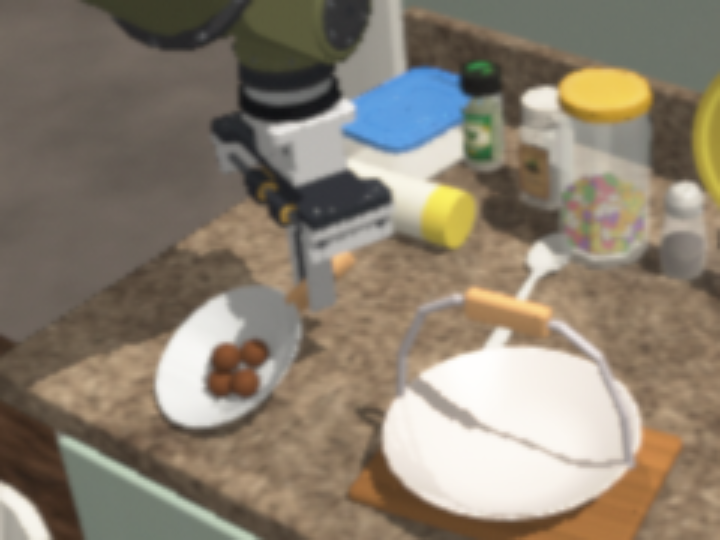

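View pics/w6.png

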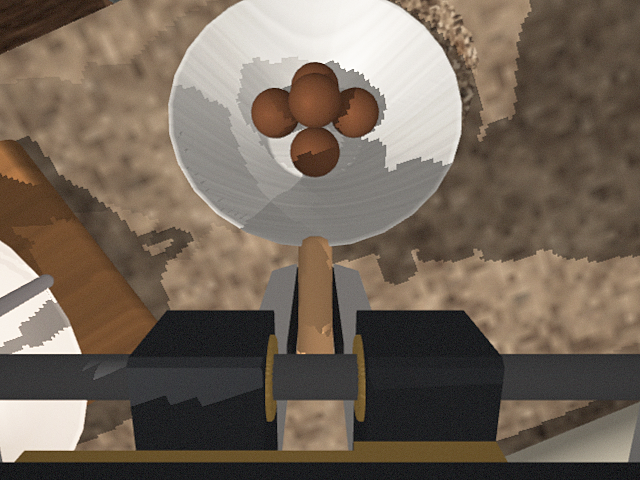

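step_arm([
  {"grip": 1, "slide": [0, -0.004, 0], "spin": 0},
  {"grip": 1, "slide": [0, -0.007, 0], "spin": 0},
  {"grip": 1, "slide": [0, -0.01, 0], "spin": 0},
  {"grip": 1, "slide": [0, -0.01, 0], "spin": 0},
  {"grip": 1, "slide": [0, -0.01, 0], "spin": 0},
  {"grip": 1, "slide": [0, -0.01, 0], "spin": 0},
  {"grip": 1, "slide": [0, -0.01, 0], "spin": 0},
  {"grip": 1, "slide": [0, -0.01, 0], "spin": 0},
  {"grip": 1, "slide": [0, -0.01, 0], "spin": 0},
  {"grip": 1, "slide": [0, -0.008, 0], "spin": 0},
  {"grip": 1, "slide": [0, -0.004, 0], "spin": 0},
  {"grip": 1, "slide": [0, 0, 0], "spin": 0},
])

```text
time_s: 7.45
ee_pos: [0.4945, 0.1048, 0.1496]
eef_rot: [-1.572, -0.001, 1.201]
force: [1.1, -0.0, -2.2]
grip_width: 0.0134
```

```bash
python3 -c "
from h import *
st();go(.63,.03,.15,.01)
cv2.imwrite('pics/w7.png',cams.camera('wrist'))
cv2.imwrite('pics/s7.png',cv2.resize(cams.camera('scene')[100:330,100:360],None,fx=3,fy=2.6))
"
```

```text
{'time_s': np.float64(7.45), 'qpos': array([ 0.1363,  0.2557,  1.7137, -0.    ,  1.1709, -1.0648]), 'ee_pos': array([0.4945, 0.1048, 0.1496]), 'eef_rot': array([-1.5720e+00, -6.0000e-04,  1.2011e+00]), 'force': array([ 1.1323, -0.008 , -2.2092]), 'moment': array([-0.063 , -0.1772,  0.0405]), 'grip_width': np.float64(0.0134)}
at [0.4945 0.1048 0.1496] yaw 68.82 total slide [-0.0208 -0.0004 -0.1533] rows 16 each [-0.0013 -0.     -0.0096] t 7.45
```

View pics/s7.png

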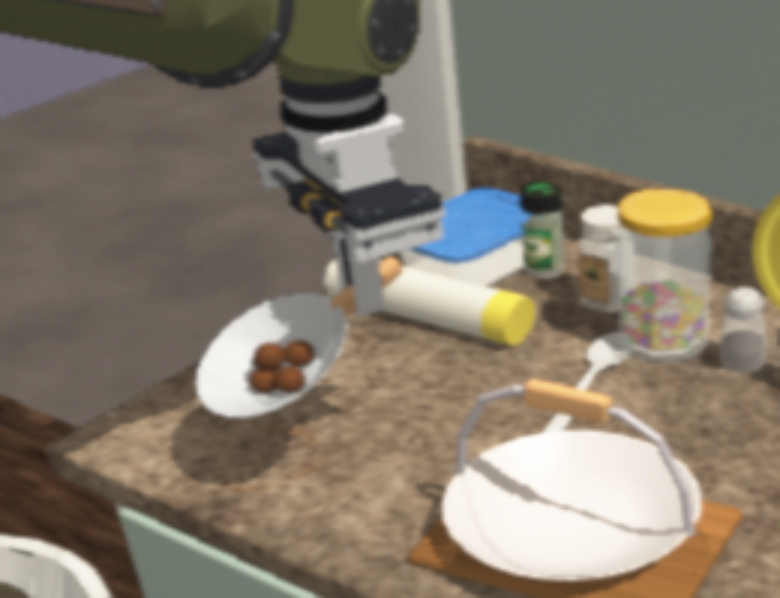

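View pics/w7.png

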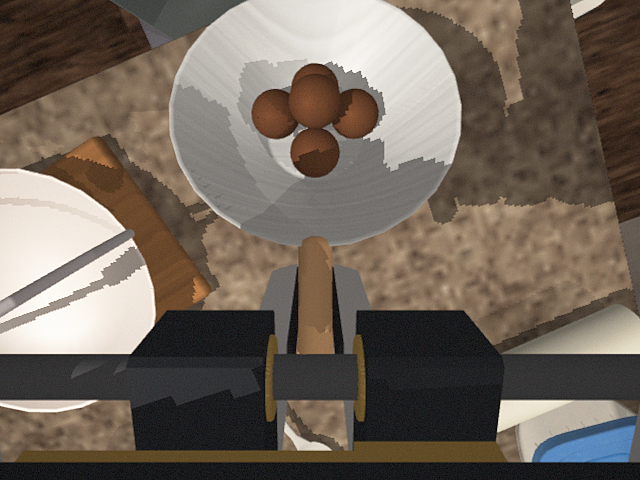

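step_arm([
  {"grip": 1, "slide": [-0.0005, 0, -0.004], "spin": 0},
  {"grip": 1, "slide": [-0.001, 0, -0.007], "spin": 0},
  {"grip": 1, "slide": [-0.0013, 0, -0.01], "spin": 0},
  {"grip": 1, "slide": [-0.0013, 0, -0.01], "spin": 0},
  {"grip": 1, "slide": [-0.0013, 0, -0.01], "spin": 0},
  {"grip": 1, "slide": [-0.0013, 0, -0.01], "spin": 0},
  {"grip": 1, "slide": [-0.0013, 0, -0.01], "spin": 0},
  {"grip": 1, "slide": [-0.0013, 0, -0.01], "spin": 0},
  {"grip": 1, "slide": [-0.0013, 0, -0.01], "spin": 0},
  {"grip": 1, "slide": [-0.0013, 0, -0.01], "spin": 0},
  {"grip": 1, "slide": [-0.0013, 0, -0.01], "spin": 0},
  {"grip": 1, "slide": [-0.0013, 0, -0.01], "spin": 0},
  {"grip": 1, "slide": [-0.0013, 0, -0.01], "spin": 0},
  {"grip": 1, "slide": [-0.0013, 0, -0.01], "spin": 0},
  {"grip": 1, "slide": [-0.0013, 0, -0.01], "spin": 0},
  {"grip": 1, "slide": [-0.0013, 0, -0.008], "spin": 0},
  {"grip": 1, "slide": [-0.001, 0, -0.004], "spin": 0},
  {"grip": 1, "slide": [0, 0, 0], "spin": 0},
])

```text
time_s: 9.05
ee_pos: [0.6299, 0.0296, 0.1483]
eef_rot: [-1.571, 0.0, 1.201]
force: [0.3, 0.2, -2.7]
grip_width: 0.0135
```

step_arm([
  {"grip": 1, "slide": [0, 0, 0], "spin": -1.5},
  {"grip": 1, "slide": [0, 0, 0], "spin": -3},
  {"grip": 1, "slide": [0, 0, 0], "spin": -4},
  {"grip": 1, "slide": [0, 0, 0], "spin": -4},
  {"grip": 1, "slide": [0, 0, 0], "spin": -4},
  {"grip": 1, "slide": [0, 0, 0], "spin": -4},
  {"grip": 1, "slide": [0, 0, 0], "spin": -4},
  {"grip": 1, "slide": [0, 0, 0], "spin": -4},
  {"grip": 1, "slide": [0, 0, 0], "spin": -4},
  {"grip": 1, "slide": [0, 0, 0], "spin": -4},
  {"grip": 1, "slide": [0, 0, 0], "spin": -3},
  {"grip": 1, "slide": [0, 0, 0], "spin": -1.5},
  {"grip": 1, "slide": [0, 0, 0], "spin": 0},
])

```text
time_s: 10.13
ee_pos: [0.6292, 0.0304, 0.1487]
eef_rot: [-1.571, -0.0, 1.918]
force: [-0.2, 0.7, -3.2]
grip_width: 0.0135
```

```bash
python3 -c "
from h import *
st();go(.62,-.058,.14,.01)
cv2.imwrite('pics/w8.png',cams.camera('wrist'))
cv2.imwrite('pics/s8.png',cv2.resize(cams.camera('scene')[100:330,140:400],None,fx=3,fy=2.6))
"
```

```text
{'time_s': np.float64(10.1333), 'qpos': array([-9.9000e-03,  5.2460e-01,  1.3406e+00,  2.0000e-04,  1.2765e+00,
       -1.9282e+00]), 'ee_pos': array([0.6292, 0.0304, 0.1487]), 'eef_rot': array([-1.5707e+00, -2.0000e-04,  1.9183e+00]), 'force': array([-0.189 ,  0.6595, -3.1722]), 'moment': array([ 0.0751, -0.1322,  0.0199]), 'grip_width': np.float64(0.0135)}
at [0.6292 0.0304 0.1487] yaw 109.91 total slide [-0.08    0.0087  0.0387] rows 8 each [-0.01    0.0011  0.0048] t 10.1333
```

View pics/s8.png

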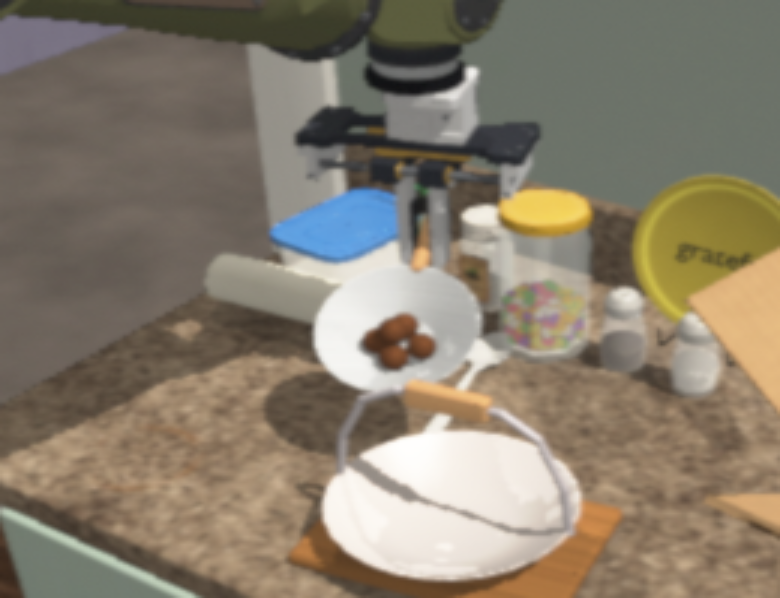

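View pics/w8.png

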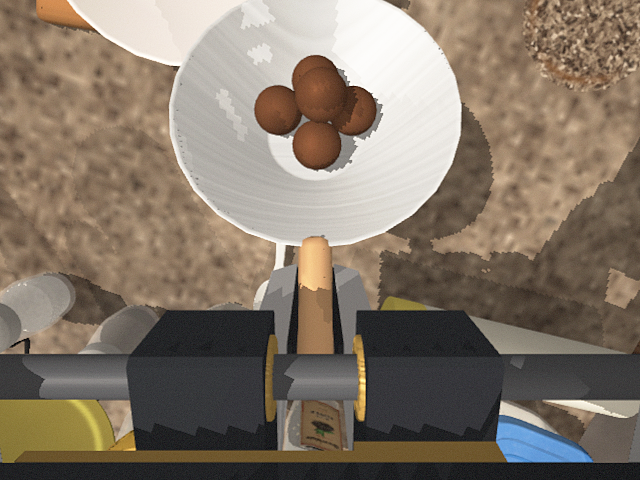

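step_arm([
  {"grip": 1, "slide": [-0.004, 0, 0.002], "spin": 0},
  {"grip": 1, "slide": [-0.007, 0, 0.003], "spin": 0},
  {"grip": 1, "slide": [-0.01, 0, 0.005], "spin": 0},
  {"grip": 1, "slide": [-0.01, 0, 0.005], "spin": 0},
  {"grip": 1, "slide": [-0.01, 0, 0.005], "spin": 0},
  {"grip": 1, "slide": [-0.01, 0, 0.005], "spin": 0},
  {"grip": 1, "slide": [-0.01, 0, 0.005], "spin": 0},
  {"grip": 1, "slide": [-0.008, 0, 0.004], "spin": 0},
  {"grip": 1, "slide": [-0.005, 0, 0.002], "spin": 0},
  {"grip": 1, "slide": [-0.003, 0, 0.001], "spin": 0},
  {"grip": 1, "slide": [0, 0, 0], "spin": 0},
])

```text
time_s: 11.15
ee_pos: [0.6207, -0.0554, 0.1486]
eef_rot: [-1.571, 0.0, 1.916]
force: [-0.1, 0.1, -2.3]
grip_width: 0.0138
```

```bash
python3 -c "
from h import *
st();go(.62,-.058,.14,.01)
cv2.imwrite('pics/w9.png',cams.camera('wrist'))
cv2.imwrite('pics/s9.png',cv2.resize(cams.camera('scene')[100:330,140:400],None,fx=3,fy=2.6))
cv2.imwrite('pics/t9.png',cams.camera('top'))
"
```

```text
{'time_s': np.float64(11.15), 'qpos': array([-0.1478,  0.5099,  1.363 , -0.    ,  1.2687, -2.0639]), 'ee_pos': array([ 0.6207, -0.0554,  0.1486]), 'eef_rot': array([-1.5708,  0.    ,  1.9161]), 'force': array([-0.085 ,  0.0613, -2.3482]), 'moment': array([ 0.1135, -0.1533, -0.088 ]), 'grip_width': np.float64(0.0138)}
at [ 0.6207 -0.0554  0.1486] yaw 109.79 total slide [-0.0022  0.0086  0.0015] rows 1 each [-0.0022  0.0086  0.0015] t 11.15
```

View pics/s9.png

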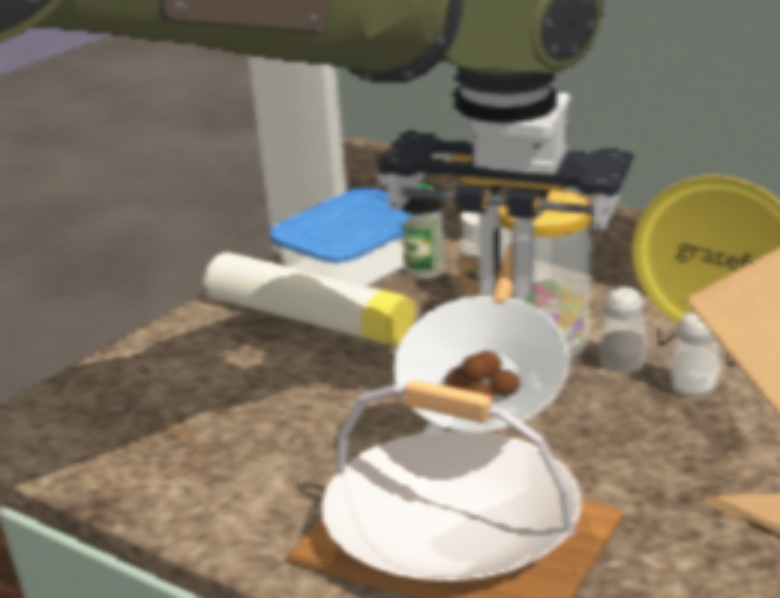

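View pics/w9.png

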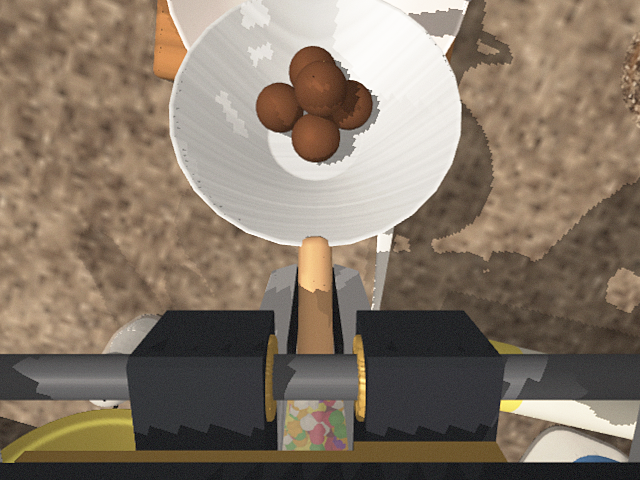

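View pics/t9.png

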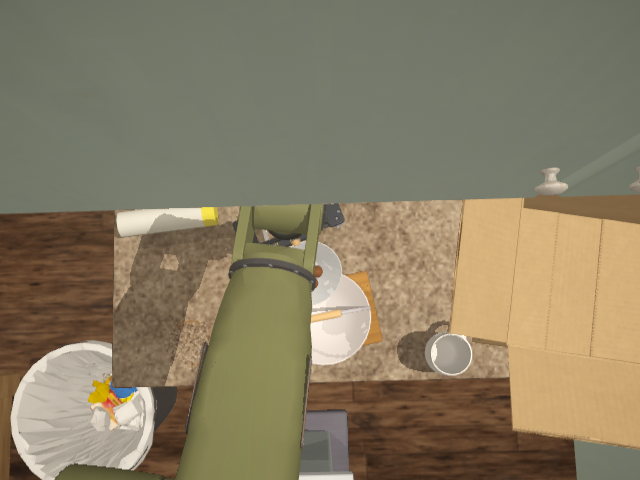

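step_arm([
  {"grip": 1, "slide": [0, 0, 0], "spin": 0},
  {"grip": 1, "slide": [0, 0, 0], "spin": 0},
], force=25)

```text
time_s: 11.47
ee_pos: [0.6207, -0.0544, 0.1486]
eef_rot: [-1.571, -0.0, 1.917]
force: [0.6, -0.1, -2.6]
grip_width: 0.0138
```

```bash
cat > look.py <<'E'
import sys
from h import *
st()
w=cams.camera('wrist');s=cams.camera('scene')
cv2.imwrite(f'pics/{sys.argv[1]}.png',np.hstack([cv2.resize(w[:260,120:520],(480,312)),cv2.resize(s[180:320,250:390],(312,312))]))
E
python3 look.py p1
```

```text
{'time_s': np.float64(11.4667), 'qpos': array([-0.1462,  0.5097,  1.3632,  0.    ,  1.2687, -2.0635]), 'ee_pos': array([ 0.6207, -0.0544,  0.1486]), 'eef_rot': array([-1.5708, -0.    ,  1.9173]), 'force': array([ 0.6429, -0.0936, -2.638 ]), 'moment': array([ 0.1243, -0.188 , -0.0477]), 'grip_width': np.float64(0.0138)}
```

View pics/p1.png

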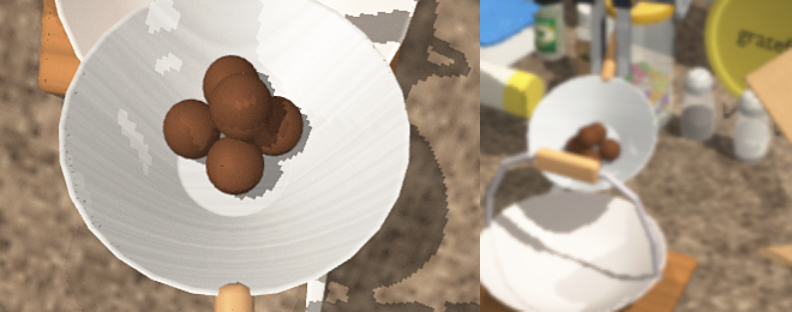

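Holds at 25 N. Reduce further.

step_arm([
  {"grip": 1, "slide": [0, 0, 0], "spin": 0},
  {"grip": 1, "slide": [0, 0, 0], "spin": 0},
], force=16)

```text
time_s: 11.73
ee_pos: [0.6207, -0.0548, 0.1486]
eef_rot: [-1.571, 0.0, 1.917]
force: [0.5, 0.9, -1.5]
grip_width: 0.0137
```

```bash
python3 look.py p2
```

```text
{'time_s': np.float64(11.7333), 'qpos': array([-1.4680e-01,  5.0970e-01,  1.3632e+00, -1.0000e-04,  1.2687e+00,
       -2.0636e+00]), 'ee_pos': array([ 0.6207, -0.0548,  0.1486]), 'eef_rot': array([-1.5708e+00,  1.0000e-04,  1.9169e+00]), 'force': array([ 0.5126,  0.9448, -1.5418]), 'moment': array([ 0.0855, -0.1172,  0.0013]), 'grip_width': np.float64(0.0137)}
```

View pics/p2.png

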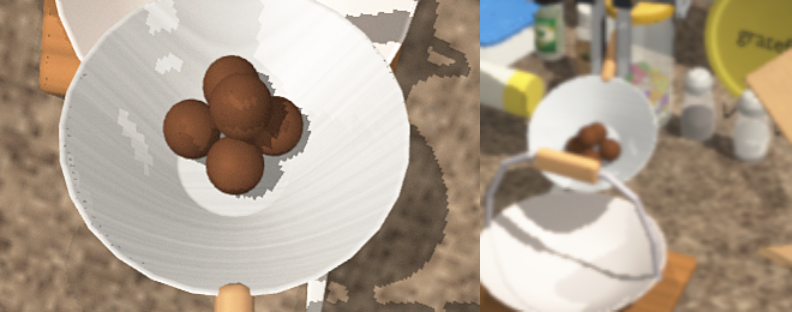

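step_arm([
  {"grip": 1, "slide": [0, 0, 0], "spin": 0},
  {"grip": 1, "slide": [0, 0, 0], "spin": 0},
], force=12)

```text
time_s: 12.0
ee_pos: [0.6207, -0.0548, 0.1486]
eef_rot: [-1.571, -0.0, 1.917]
force: [-0.0, 0.2, -1.3]
grip_width: 0.0136
```

```bash
python3 look.py p3
```

```text
{'time_s': np.float64(12.0), 'qpos': array([-0.1469,  0.5097,  1.3632, -0.    ,  1.2687, -2.0636]), 'ee_pos': array([ 0.6207, -0.0548,  0.1486]), 'eef_rot': array([-1.5708, -0.    ,  1.9167]), 'force': array([-0.0201,  0.1579, -1.2952]), 'moment': array([ 0.1086, -0.1162,  0.0304]), 'grip_width': np.float64(0.0136)}
```

View pics/p3.png

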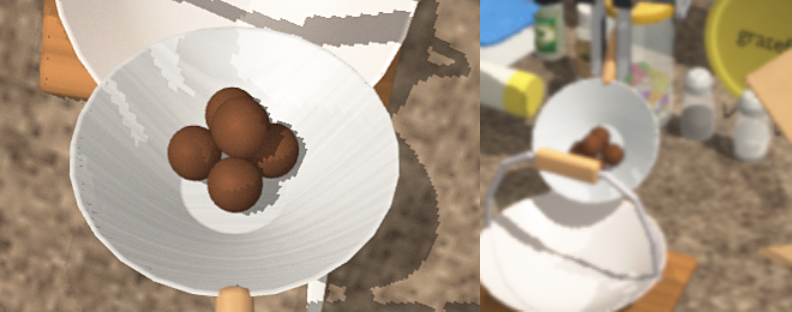

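step_arm([
  {"grip": 1, "slide": [0, 0, 0], "spin": 0},
  {"grip": 1, "slide": [0, 0.002, 0.003], "spin": 0},
  {"grip": 1, "slide": [0, 0.003, 0.004], "spin": 0},
  {"grip": 1, "slide": [0, 0.003, 0.003], "spin": 0},
  {"grip": 1, "slide": [0, 0, 0], "spin": 0},
], force=50)

```text
time_s: 12.52
ee_pos: [0.6104, -0.0585, 0.1398]
eef_rot: [-1.57, -0.001, 1.916]
force: [-0.3, -0.1, -2.2]
grip_width: 0.0136
```

```bash
python3 look.py p4
```

```text
{'time_s': np.float64(12.5167), 'qpos': array([-0.1552,  0.4972,  1.4033, -0.    ,  1.2424, -2.0716]), 'ee_pos': array([ 0.6104, -0.0585,  0.1398]), 'eef_rot': array([-1.5696e+00, -6.0000e-04,  1.9164e+00]), 'force': array([-0.2765, -0.1284, -2.2023]), 'moment': array([ 0.1027, -0.1846, -0.0432]), 'grip_width': np.float64(0.0136)}
```

View pics/p4.png

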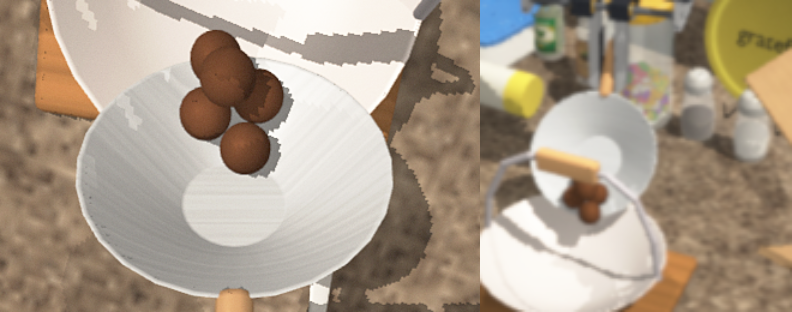

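step_arm([
  {"grip": 1, "slide": [0, 0, 0], "spin": 0},
  {"grip": 1, "slide": [0, 0, 0], "spin": 0},
])

```text
time_s: 12.78
ee_pos: [0.6114, -0.0582, 0.1408]
eef_rot: [-1.571, 0.0, 1.917]
force: [0.5, -0.0, -2.4]
grip_width: 0.0133
```

```bash
python3 look.py p5
```

```text
{'time_s': np.float64(12.7833), 'qpos': array([-0.1546,  0.4974,  1.4006, -0.    ,  1.2433, -2.0714]), 'ee_pos': array([ 0.6114, -0.0582,  0.1408]), 'eef_rot': array([-1.5711e+00,  2.0000e-04,  1.9168e+00]), 'force': array([ 0.4997, -0.0489, -2.4037]), 'moment': array([ 0.09  , -0.0864,  0.012 ]), 'grip_width': np.float64(0.0133)}
```

View pics/p5.png

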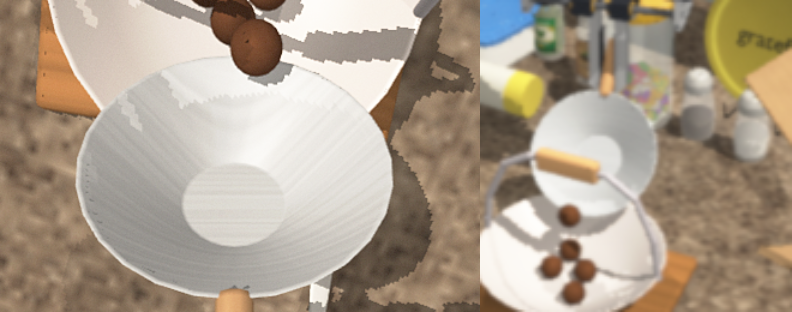

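step_arm([
  {"grip": 1, "slide": [0, 0, 0], "spin": 0},
  {"grip": 1, "slide": [0, 0, 0], "spin": 0},
  {"grip": 1, "slide": [0, 0, 0], "spin": 0},
  {"grip": 1, "slide": [0, 0, 0], "spin": 0},
  {"grip": 1, "slide": [0, 0, 0], "spin": 0},
  {"grip": 1, "slide": [0, 0, 0], "spin": 0},
])

```text
time_s: 13.38
ee_pos: [0.6113, -0.0582, 0.1406]
eef_rot: [-1.571, -0.0, 1.917]
force: [-1.3, -0.2, -1.7]
grip_width: 0.0137
```

```bash
python3 look.py p6
```

```text
{'time_s': np.float64(13.3833), 'qpos': array([-0.1546,  0.4975,  1.4009,  0.    ,  1.2432, -2.0714]), 'ee_pos': array([ 0.6113, -0.0582,  0.1406]), 'eef_rot': array([-1.5708, -0.    ,  1.9168]), 'force': array([-1.3497, -0.1989, -1.7156]), 'moment': array([ 0.0718, -0.0716, -0.0463]), 'grip_width': np.float64(0.0137)}
```

View pics/p6.png

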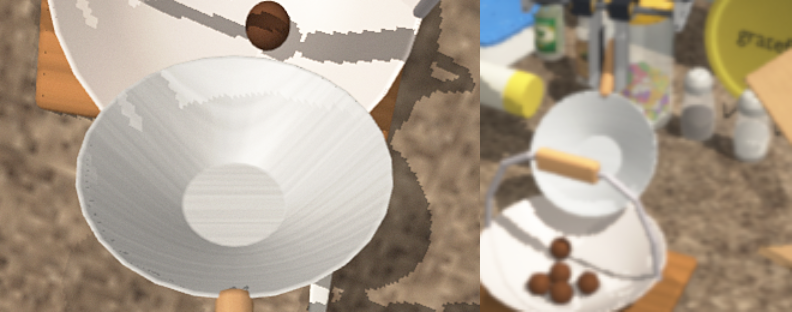

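```bash
python3 -c "
from h import *
go(.63,.03,.15,.02)
p=np.array([.479,.1105])-np.array([.63,.03]);w=np.radians(68.8)
print(p@[np.cos(w),np.sin(w)],p@[-np.sin(w),np.cos(w)])"
```

```text
at [ 0.6113 -0.0582  0.1406] yaw 109.82 total slide [ 0.0767 -0.0094 -0.0475] rows 4 each [ 0.0192 -0.0023 -0.0119] t 13.4833
0.02044675591545277 0.16989167187515078
```

step_arm([
  {"grip": 1, "slide": [0.003, -0.003, -0.006], "spin": 0},
  {"grip": 1, "slide": [0.007, -0.003, -0.01], "spin": 0},
  {"grip": 1, "slide": [0.013, -0.003, -0.009], "spin": 0},
  {"grip": 1, "slide": [0.015, 0, -0.008], "spin": 0},
  {"grip": 1, "slide": [0.015, 0, -0.007], "spin": 0},
  {"grip": 1, "slide": [0.014, 0, -0.005], "spin": 0},
  {"grip": 1, "slide": [0.007, 0, -0.003], "spin": 0},
  {"grip": 1, "slide": [0.003, 0, 0], "spin": 0},
  {"grip": 1, "slide": [0, 0, 0], "spin": 3},
  {"grip": 1, "slide": [0, 0, 0], "spin": 5},
  {"grip": 1, "slide": [0, 0, 0], "spin": 6},
  {"grip": 1, "slide": [0, 0, 0], "spin": 6},
  {"grip": 1, "slide": [0, 0, 0], "spin": 6},
  {"grip": 1, "slide": [0, 0, 0], "spin": 6},
  {"grip": 1, "slide": [0, 0, 0], "spin": 5},
  {"grip": 1, "slide": [0, 0, 0], "spin": 3},
  {"grip": 1, "slide": [0, 0, 0], "spin": 1},
  {"grip": 1, "slide": [0, 0, 0], "spin": 0},
], force=60)

```text
time_s: 14.98
ee_pos: [0.6304, 0.0301, 0.1497]
eef_rot: [-1.571, 0.0, 1.201]
force: [0.1, 0.0, -0.8]
grip_width: 0.0132
```

```bash
python3 -c "
from h import *
go(.479,.1105,.09,.018)"; python3 look.py p7
```

```text
at [0.6304 0.0301 0.1497] yaw 68.82 total slide [0.0203 0.0597 0.1702] rows 10 each [0.002 0.006 0.017] t 14.9833
{'time_s': np.float64(14.9833), 'qpos': array([-1.0200e-02,  5.2630e-01,  1.3357e+00, -1.0000e-04,  1.2796e+00,
       -1.2113e+00]), 'ee_pos': array([0.6304, 0.0301, 0.1497]), 'eef_rot': array([-1.5709e+00,  1.0000e-04,  1.2011e+00]), 'force': array([ 0.0576,  0.0154, -0.8367]), 'moment': array([-0.0926, -0.0443,  0.0071]), 'grip_width': np.float64(0.0132)}
```

View pics/p7.png

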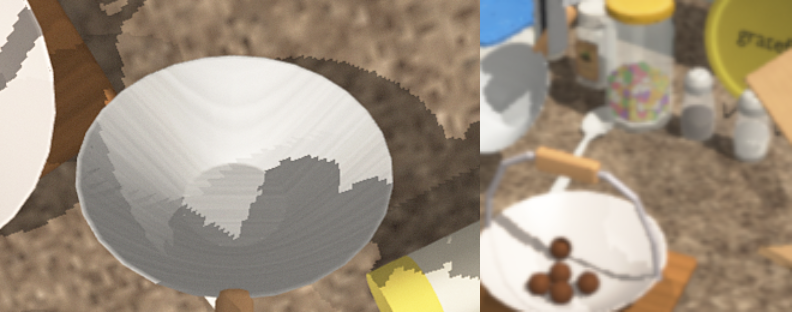

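step_arm([
  {"grip": 1, "slide": [0.001, 0.002, 0.008], "spin": 0},
  {"grip": 1, "slide": [0.002, 0.004, 0.014], "spin": 0},
  {"grip": 1, "slide": [0.002, 0.006, 0.018], "spin": 0},
  {"grip": 1, "slide": [0.002, 0.006, 0.018], "spin": 0},
  {"grip": 1, "slide": [0.002, 0.006, 0.018], "spin": 0},
  {"grip": 1, "slide": [0.002, 0.006, 0.018], "spin": 0},
  {"grip": 1, "slide": [0.002, 0.006, 0.018], "spin": 0},
  {"grip": 1, "slide": [0.002, 0.006, 0.018], "spin": 0},
  {"grip": 1, "slide": [0.002, 0.006, 0.018], "spin": 0},
  {"grip": 1, "slide": [0.002, 0.006, 0.014], "spin": 0},
  {"grip": 1, "slide": [0.001, 0.004, 0.008], "spin": 0},
  {"grip": 1, "slide": [0, 0, 0], "spin": 0},
])

```text
time_s: 16.08
ee_pos: [0.4775, 0.1111, 0.0911]
eef_rot: [-1.57, 0.001, 1.203]
force: [-0.3, 0.2, -1.5]
grip_width: 0.0138
```

```bash
python3 -c "
from h import *
go(.479,.1105,.08,.018)
cv2.imwrite('pics/s10.png',cv2.resize(cams.camera('scene')[150:330,120:360],None,fx=3,fy=3))"
```

```text
at [0.4775 0.1111 0.0911] yaw 68.92 total slide [-0.      0.0111 -0.0016] rows 1 each [-0.      0.0111 -0.0016] t 16.0833
```

View pics/s10.png

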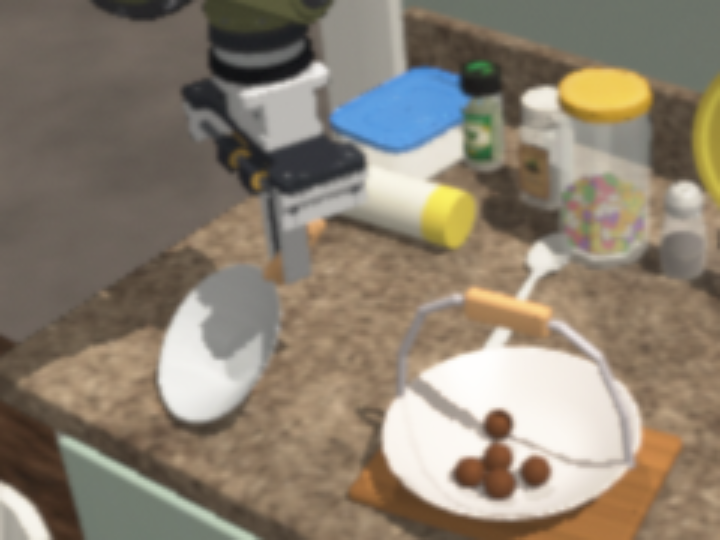

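step_arm([
  {"grip": 1, "slide": [0, 0.003, 0], "spin": 0},
  {"grip": 1, "slide": [0, 0.004, 0], "spin": 0},
  {"grip": 1, "slide": [0, 0.004, 0], "spin": 0},
  {"grip": 1, "slide": [0, 0.004, 0], "spin": 0},
  {"grip": 1, "slide": [0, 0.0042, -0.0053], "spin": 0},
  {"grip": 1, "slide": [0, 0.0045, -0.005], "spin": 0},
  {"grip": 1, "slide": [0, 0.0048, -0.0048], "spin": 0},
  {"grip": 1, "slide": [0, 0.005, -0.0045], "spin": 0},
  {"grip": 1, "slide": [0, 0, 0], "spin": 0},
], force=6)

```text
time_s: 16.88
ee_pos: [0.498, 0.103, 0.0572]
eef_rot: [-1.571, 0.0, 1.201]
force: [0.3, -0.7, -0.8]
grip_width: 0.0141
```

```bash
python3 -c "
from h import *
st()
cv2.imwrite('pics/s11.png',cv2.resize(cams.camera('scene')[150:330,120:360],None,fx=3,fy=3))"
```

```text
{'time_s': np.float64(16.8833), 'qpos': array([ 1.3200e-01,  3.8850e-01,  1.7810e+00, -2.0000e-04,  9.7250e-01,
       -1.0686e+00]), 'ee_pos': array([0.498 , 0.103 , 0.0572]), 'eef_rot': array([-1.5705e+00,  3.0000e-04,  1.2007e+00]), 'force': array([ 0.2562, -0.7275, -0.8116]), 'moment': array([-0.0503, -0.2266, -0.0202]), 'grip_width': np.float64(0.0141)}
```

View pics/s11.png

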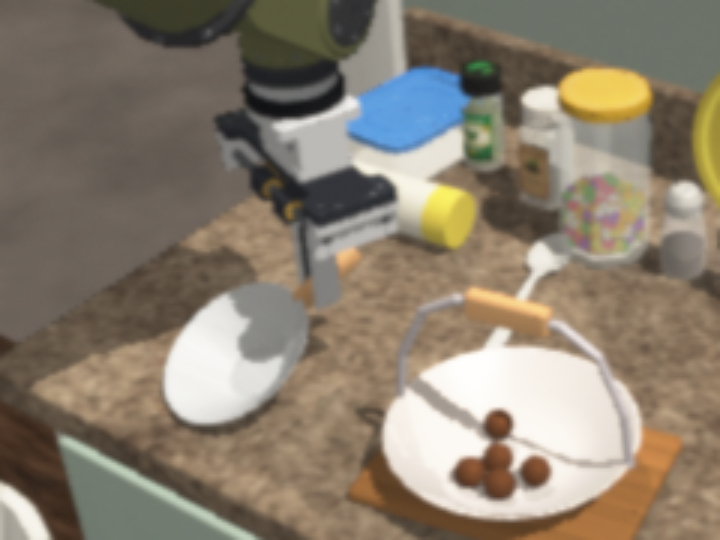

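step_arm([
  {"grip": 1, "slide": [0, 0.0053, -0.0042], "spin": 0},
  {"grip": 1, "slide": [0, 0.0055, -0.0039], "spin": 0},
  {"grip": 1, "slide": [0, 0.0057, -0.0036], "spin": 0},
  {"grip": 1, "slide": [0, 0.006, -0.0032], "spin": 0},
  {"grip": 1, "slide": [0, 0.0061, -0.0029], "spin": 0},
  {"grip": 1, "slide": [0, 0.0063, -0.0025], "spin": 0},
  {"grip": 1, "slide": [0, 0.0064, -0.0021], "spin": 0},
  {"grip": 1, "slide": [0, 0.0065, -0.0017], "spin": 0},
  {"grip": 1, "slide": [0, 0, 0], "spin": 0},
  {"grip": 1, "slide": [0, 0, 0], "spin": 0},
], force=5)

```text
time_s: 17.77
ee_pos: [0.5193, 0.0948, 0.0098]
eef_rot: [-1.569, 0.001, 1.201]
force: [-1.4, 0.2, -0.6]
grip_width: 0.014
```

```bash
python3 -c "
from h import *
st()
cv2.imwrite('pics/s12.png',cv2.resize(cams.camera('scene')[150:330,120:360],None,fx=3,fy=3))
cv2.imwrite('pics/w12.png',cams.camera('wrist'))"
```

```text
{'time_s': np.float64(17.7667), 'qpos': array([ 1.1110e-01,  5.0220e-01,  1.7468e+00,  2.0000e-04,  8.9410e-01,
       -1.0901e+00]), 'ee_pos': array([0.5193, 0.0948, 0.0098]), 'eef_rot': array([-1.5693e+00,  6.0000e-04,  1.2011e+00]), 'force': array([-1.4337,  0.2274, -0.5885]), 'moment': array([ 0.0334,  0.059 , -0.0144]), 'grip_width': np.float64(0.014)}
```

View pics/s12.png

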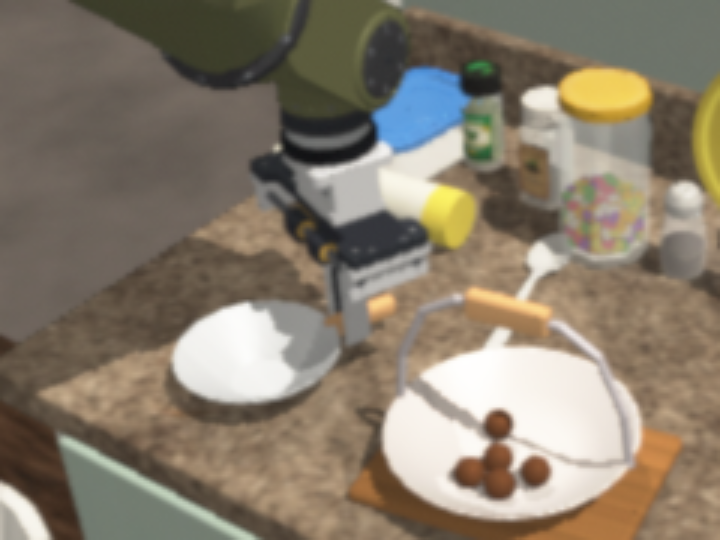

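View pics/w12.png

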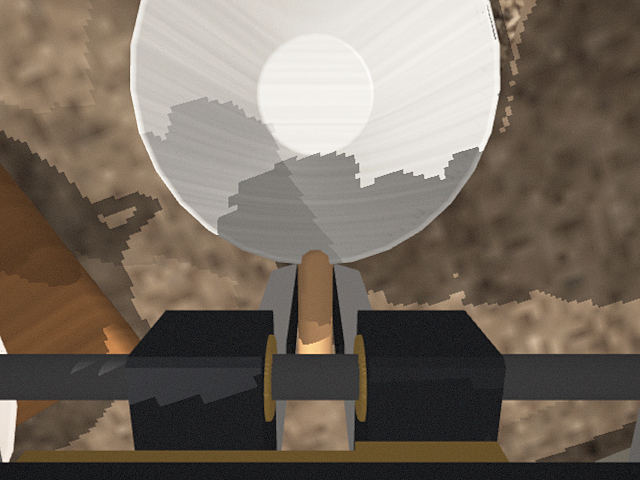

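step_arm([
  {"grip": 1, "slide": [0, 0.002, 0], "spin": 0},
  {"grip": 1, "slide": [0, 0.001, 0], "spin": 0},
  {"grip": 1, "slide": [0, 0, 0], "spin": 0},
  {"grip": -0.3, "slide": [0, 0, 0], "spin": 0},
  {"grip": -0.3, "slide": [0, 0, 0], "spin": 0},
  {"grip": -0.3, "slide": [0, 0, 0], "spin": 0},
  {"grip": -0.3, "slide": [0, 0, 0], "spin": 0},
  {"grip": -0.3, "slide": [0, 0, 0], "spin": 0},
  {"grip": -0.3, "slide": [0, 0, 0], "spin": 0},
], force=3)

```text
time_s: 18.62
ee_pos: [0.5197, 0.0948, 0.0073]
eef_rot: [-1.571, 0.0, 1.201]
force: [0.1, 0.2, 0.6]
grip_width: 0.0504
```

step_arm([
  {"grip": -0.3, "slide": [0, -0.01, 0], "spin": 0},
  {"grip": -0.3, "slide": [0, -0.02, 0], "spin": 0},
  {"grip": -0.3, "slide": [0, -0.03, 0], "spin": 0},
  {"grip": -0.3, "slide": [0, -0.03, 0], "spin": 0},
  {"grip": -0.3, "slide": [0, -0.03, 0], "spin": 0},
  {"grip": -0.3, "slide": [0, -0.03, 0], "spin": 0},
  {"grip": -0.3, "slide": [0, -0.03, 0], "spin": 0},
  {"grip": -0.3, "slide": [0, -0.02, 0], "spin": 0},
  {"grip": -0.3, "slide": [0, -0.01, 0], "spin": 0},
  {"grip": -0.3, "slide": [0, 0, 0], "spin": 0},
])

```text
time_s: 19.45
ee_pos: [0.5204, 0.0948, 0.2197]
eef_rot: [-1.574, -0.002, 1.201]
force: [-0.2, 0.0, 0.2]
grip_width: 0.0612
```

```bash
python3 -c "
from h import *
st()
cv2.imwrite('pics/s13.png',cv2.resize(cams.camera('scene')[150:330,120:360],None,fx=3,fy=3))
cv2.imwrite('pics/w13.png',cams.camera('wrist'));cv2.imwrite('pics/t13.png',cams.camera('top'))"
```

```text
{'time_s': np.float64(19.45), 'qpos': array([ 0.111 ,  0.2395,  1.5638, -0.    ,  1.3345, -1.0901]), 'ee_pos': array([0.5204, 0.0948, 0.2197]), 'eef_rot': array([-1.5741, -0.0017,  1.2011]), 'force': array([-0.155 ,  0.0364,  0.2127]), 'moment': array([ 0.0074, -0.0042,  0.0181]), 'grip_width': np.float64(0.0612)}
```

View pics/s13.png

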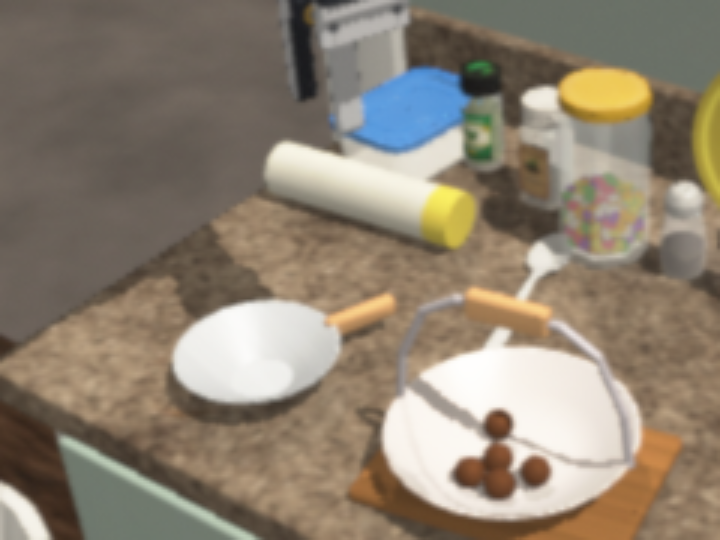

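View pics/t13.png

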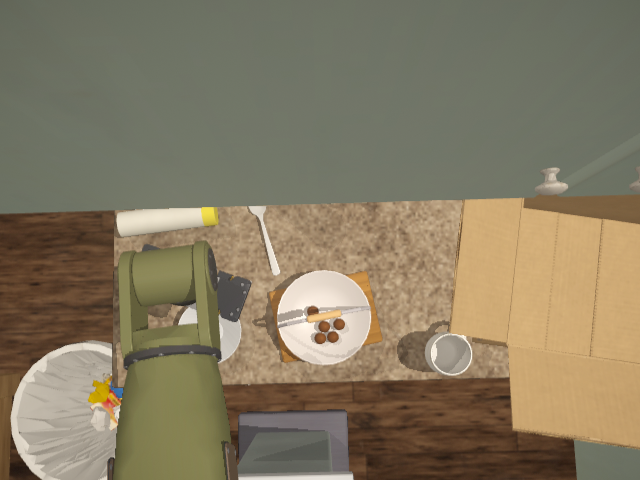

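```bash
python3 -c "
from h import *
t=cams.calibration('top')
for u,v in [(312,311),(324,326),(339,324),(320,338),(333,337)]:
    p=pz(t,u,v,.031)[:2]-[.4640,-.1103];print(p.round(4),np.linalg.norm(p).round(4))
o=get_obs()
p=np.array([.4645,-.1098])-o['ee_pos'][:2];w=np.radians(9.8)
print(p@[np.cos(w),np.sin(w)],p@[-np.sin(w),np.cos(w)])"
```

```text
[0.0134 0.0239] 0.0274
[-0.0176  0.0003] 0.0176
[-0.0144 -0.0303] 0.0335
[-0.0415  0.0092] 0.0425
[-0.0402 -0.0172] 0.0437
-0.08873855617098748 -0.1921771069998738
```

step_arm([
  {"grip": -0.3, "slide": [0, -0.001, 0], "spin": 4},
  {"grip": -0.3, "slide": [0, 0, 0], "spin": 6.5},
  {"grip": -0.3, "slide": [0, 0, 0], "spin": 7},
  {"grip": -0.3, "slide": [0, 0, 0], "spin": 7},
  {"grip": -0.3, "slide": [0, 0, 0], "spin": 7},
  {"grip": -0.3, "slide": [0, 0, 0], "spin": 7},
  {"grip": -0.3, "slide": [0, 0, 0], "spin": 7},
  {"grip": -0.3, "slide": [0, 0, 0], "spin": 7},
  {"grip": -0.3, "slide": [0, 0, 0], "spin": 6.5},
  {"grip": -0.3, "slide": [0, 0, 0], "spin": 0},
])

```text
time_s: 20.43
ee_pos: [0.5193, 0.0947, 0.2167]
eef_rot: [-1.571, 0.003, 0.166]
force: [-0.8, 0.5, 0.3]
grip_width: 0.0611
```

```bash
python3 -c "
from h import *
go(.4645,-.1098,.22,.025)"
```

```text
at [0.5193 0.0947 0.2167] yaw 9.51 total slide [-0.0878 -0.0033 -0.1926] rows 8 each [-0.011  -0.0004 -0.0241] t 20.4333
```

step_arm([
  {"grip": -0.3, "slide": [-0.005, 0, -0.01], "spin": 0},
  {"grip": -0.3, "slide": [-0.01, 0, -0.02], "spin": 0},
  {"grip": -0.3, "slide": [-0.011, 0, -0.025], "spin": 0},
  {"grip": -0.3, "slide": [-0.011, 0, -0.025], "spin": 0},
  {"grip": -0.3, "slide": [-0.011, 0, -0.025], "spin": 0},
  {"grip": -0.3, "slide": [-0.011, 0, -0.025], "spin": 0},
  {"grip": -0.3, "slide": [-0.011, 0, -0.025], "spin": 0},
  {"grip": -0.3, "slide": [-0.0098, -0.003, -0.02], "spin": 0},
  {"grip": -0.3, "slide": [-0.008, 0, -0.0136], "spin": 0},
  {"grip": -0.3, "slide": [0, 0, -0.004], "spin": 0},
  {"grip": -0.3, "slide": [0, 0, 0], "spin": 0},
  {"grip": -0.3, "slide": [0, 0, 0], "spin": 0},
])

```text
time_s: 21.43
ee_pos: [0.4661, -0.1098, 0.221]
eef_rot: [-1.57, 0.001, 0.173]
force: [0.8, 1.0, 0.5]
grip_width: 0.0611
```

```bash
python3 -c "
from h import *
st();go(.4645,-.1098,.22,.025)
c=cams.calibration('wrist');print(proj(c,[.4645,-.1098,.163]))
cv2.imwrite('pics/w14.png',cams.camera('wrist'));cv2.imwrite('pics/s14.png',cv2.resize(cams.camera('scene')[150:330,120:360],None,fx=3,fy=3))"
```

```text
{'time_s': np.float64(21.4333), 'qpos': array([-3.0790e-01,  1.2790e-01,  1.6929e+00,  1.0000e-04,  1.3215e+00,
       -4.8080e-01]), 'ee_pos': array([ 0.4661, -0.1098,  0.221 ]), 'eef_rot': array([-1.5704e+00,  5.0000e-04,  1.7290e-01]), 'force': array([0.8147, 0.9624, 0.4728]), 'moment': array([-0.0184,  0.0517,  0.0064]), 'grip_width': np.float64(0.0611)}
at [ 0.4661 -0.1098  0.221 ] yaw 9.9 total slide [-0.0015  0.001   0.0002] rows 1 each [-0.0015  0.001   0.0002] t 21.4333
(np.float64(311.7164557344148), np.float64(247.91717217014798))
```

View pics/w14.png

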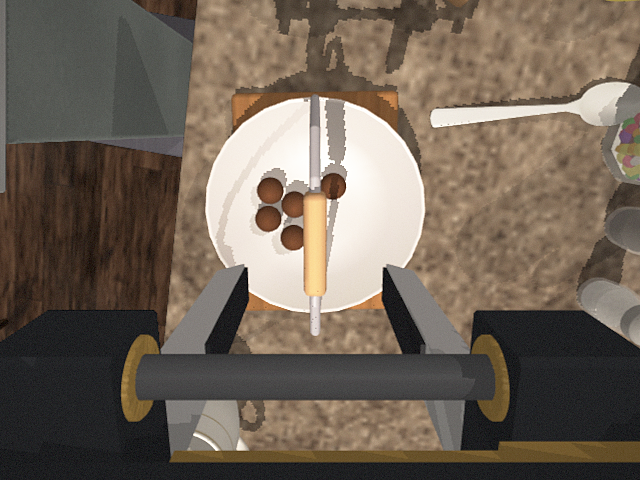

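View pics/s14.png

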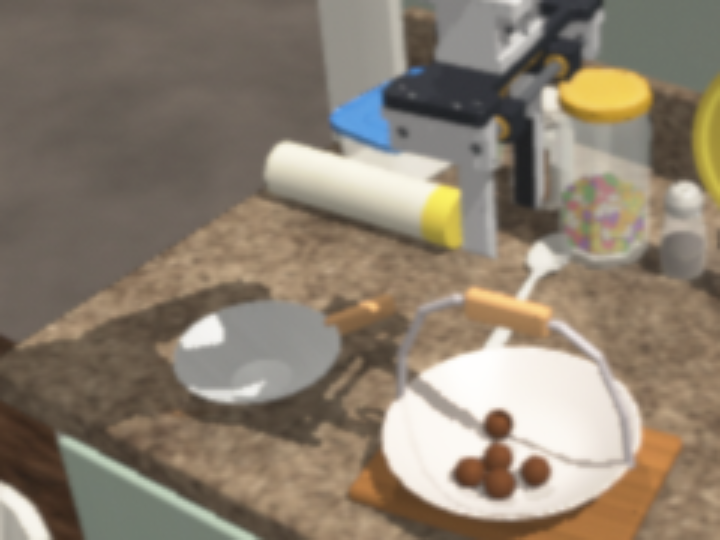

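step_arm([
  {"grip": -0.3, "slide": [0, 0.01, 0.002], "spin": 0},
  {"grip": -0.3, "slide": [0, 0.02, 0], "spin": 0},
  {"grip": -0.3, "slide": [0, 0.02, 0], "spin": 0},
  {"grip": -0.3, "slide": [0, 0.02, 0], "spin": 0},
  {"grip": -0.3, "slide": [0, 0.012, 0], "spin": 0},
  {"grip": -0.3, "slide": [0, 0.006, 0], "spin": 0},
  {"grip": -0.3, "slide": [0, 0, 0], "spin": 0},
  {"grip": -0.3, "slide": [0, 0, 0], "spin": 0},
], force=40)

```text
time_s: 22.2
ee_pos: [0.466, -0.1077, 0.1335]
eef_rot: [-1.571, -0.0, 0.172]
force: [-0.0, 1.3, 0.7]
grip_width: 0.0613
```

```bash
python3 -c "
from h import *
st()
cv2.imwrite('pics/w15.png',cams.camera('wrist'));cv2.imwrite('pics/s15.png',cv2.resize(cams.camera('scene')[150:330,120:360],None,fx=3,fy=3))"
```

```text
{'time_s': np.float64(22.2), 'qpos': array([-0.3038,  0.2176,  1.8027,  0.    ,  1.1213, -0.4759]), 'ee_pos': array([ 0.466 , -0.1077,  0.1335]), 'eef_rot': array([-1.5708, -0.    ,  0.1721]), 'force': array([-0.0254,  1.2658,  0.7217]), 'moment': array([-0.0443,  0.051 ,  0.0144]), 'grip_width': np.float64(0.0613)}
```

View pics/w15.png

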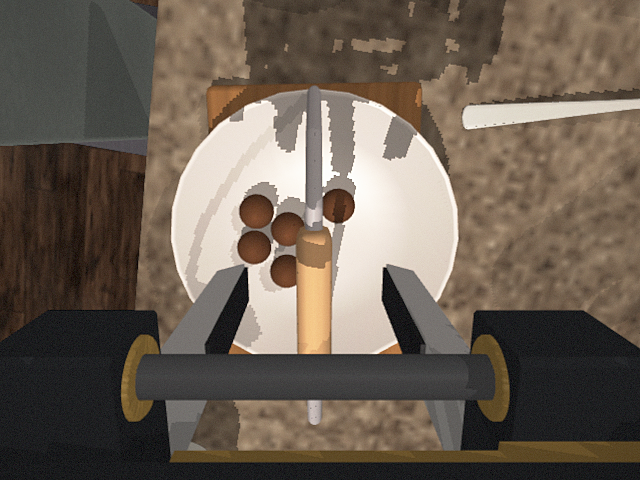

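View pics/s15.png

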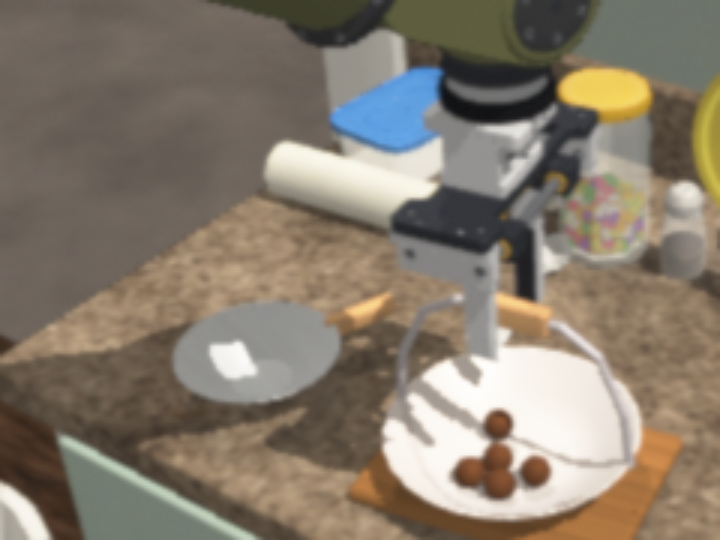

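step_arm([
  {"grip": 0.2, "slide": [0, 0, 0], "spin": 0},
  {"grip": 0.5, "slide": [0, 0, 0], "spin": 0},
  {"grip": 0.7, "slide": [0, 0, 0], "spin": 0},
  {"grip": 1, "slide": [0, 0, 0], "spin": 0},
  {"grip": 1, "slide": [0, 0, 0], "spin": 0},
  {"grip": 1, "slide": [0, 0, 0], "spin": 0},
  {"grip": 1, "slide": [0, 0, 0], "spin": 0},
  {"grip": 1, "slide": [0, 0, 0], "spin": 0},
  {"grip": 1, "slide": [0, 0, 0], "spin": 0},
], force=30)

```text
time_s: 23.05
ee_pos: [0.4657, -0.108, 0.1333]
eef_rot: [-1.571, 0.0, 0.171]
force: [-1.9, 0.1, 0.1]
grip_width: 0.0137
```

step_arm([
  {"grip": 1, "slide": [0, 0, 0], "spin": 0},
  {"grip": 1, "slide": [0, 0, 0], "spin": 0},
  {"grip": 1, "slide": [0, -0.0005, 0], "spin": 0},
  {"grip": 1, "slide": [0, -0.001, 0], "spin": 0},
  {"grip": 1, "slide": [0, -0.0015, 0], "spin": 0},
  {"grip": 1, "slide": [0, -0.002, 0], "spin": 0},
  {"grip": 1, "slide": [0, -0.002, 0], "spin": 0},
  {"grip": 1, "slide": [0, -0.002, 0], "spin": 0},
  {"grip": 1, "slide": [0, -0.001, 0], "spin": 0},
  {"grip": 1, "slide": [0, 0, 0], "spin": 0},
], force=60)

```text
time_s: 23.88
ee_pos: [0.4659, -0.1081, 0.1436]
eef_rot: [-1.571, -0.0, 0.171]
force: [-0.4, 0.1, -5.2]
grip_width: 0.0136
```

```bash
python3 -c "
from h import *
st()
cv2.imwrite('pics/w16.png',cams.camera('wrist'));cv2.imwrite('pics/s16.png',cv2.resize(cams.camera('scene')[150:330,120:360],None,fx=3,fy=3))"
```

```text
{'time_s': np.float64(23.8833), 'qpos': array([-0.3045,  0.2047,  1.7925,  0.    ,  1.1441, -0.4759]), 'ee_pos': array([ 0.4659, -0.1081,  0.1436]), 'eef_rot': array([-1.571e+00, -4.000e-04,  1.714e-01]), 'force': array([-0.3637,  0.1231, -5.1834]), 'moment': array([-0.0397,  0.0447,  0.0444]), 'grip_width': np.float64(0.0136)}
```

View pics/w16.png

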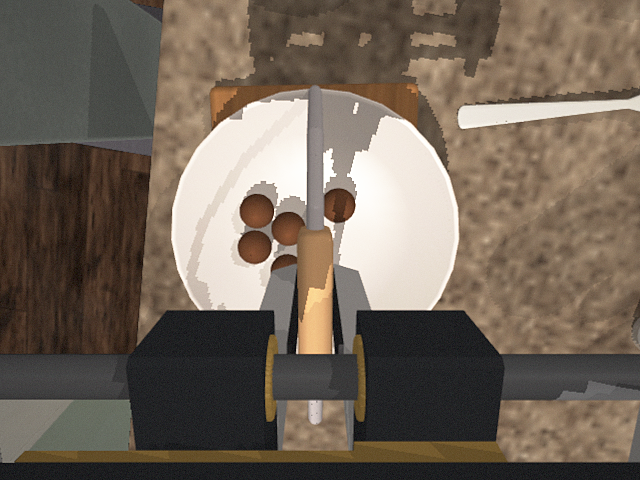

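View pics/s16.png

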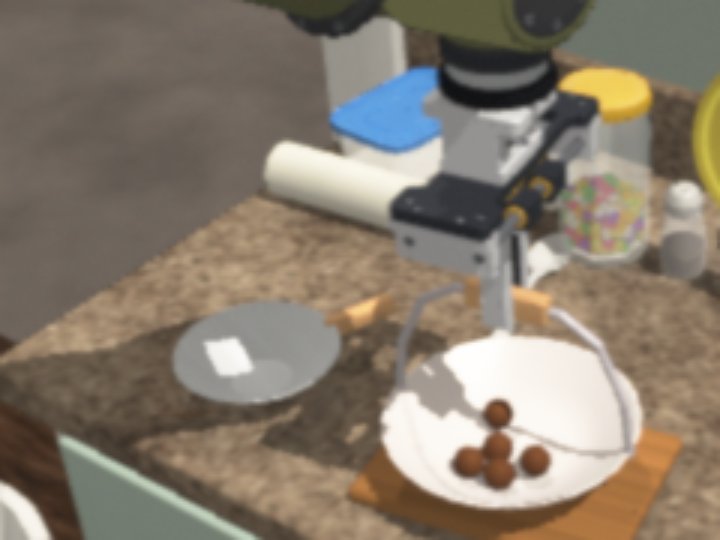

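step_arm([
  {"grip": 1, "slide": [0, -0.001, 0], "spin": 0},
  {"grip": 1, "slide": [0, -0.002, 0], "spin": 0},
  {"grip": 1, "slide": [0, -0.004, 0], "spin": 0},
  {"grip": 1, "slide": [0, -0.005, 0], "spin": 0},
  {"grip": 1, "slide": [0, -0.006, 0], "spin": 0},
  {"grip": 1, "slide": [0, -0.006, 0], "spin": 0},
  {"grip": 1, "slide": [0, -0.006, 0], "spin": 0},
  {"grip": 1, "slide": [0, -0.006, 0], "spin": 0},
  {"grip": 1, "slide": [0, -0.006, 0], "spin": 0},
  {"grip": 1, "slide": [0, -0.006, 0], "spin": 0},
  {"grip": 1, "slide": [0, -0.006, 0], "spin": 0},
  {"grip": 1, "slide": [0, -0.006, 0], "spin": 0},
  {"grip": 1, "slide": [0, -0.006, 0], "spin": 0},
  {"grip": 1, "slide": [0, -0.005, 0], "spin": 0},
  {"grip": 1, "slide": [0, -0.004, 0], "spin": 0},
  {"grip": 1, "slide": [0, -0.003, 0], "spin": 0},
  {"grip": 1, "slide": [0, -0.002, 0], "spin": 0},
  {"grip": 1, "slide": [0, -0.001, 0], "spin": 0},
  {"grip": 1, "slide": [0, 0, 0], "spin": 0},
])

```text
time_s: 25.57
ee_pos: [0.4658, -0.108, 0.2244]
eef_rot: [-1.571, -0.0, 0.171]
force: [-0.2, 0.3, -4.7]
grip_width: 0.0134
```

```bash
python3 -c "
from h import *
st()
cv2.imwrite('pics/w17.png',cams.camera('wrist'));cv2.imwrite('pics/s17.png',cv2.resize(cams.camera('scene')[120:330,120:360],None,fx=3,fy=2.8))"
```

```text
{'time_s': np.float64(25.5667), 'qpos': array([-0.3045,  0.1233,  1.69  ,  0.    ,  1.3283, -0.4759]), 'ee_pos': array([ 0.4658, -0.108 ,  0.2244]), 'eef_rot': array([-1.5708, -0.    ,  0.1715]), 'force': array([-0.2028,  0.2559, -4.697 ]), 'moment': array([-0.0486,  0.0179,  0.0282]), 'grip_width': np.float64(0.0134)}
```

View pics/w17.png

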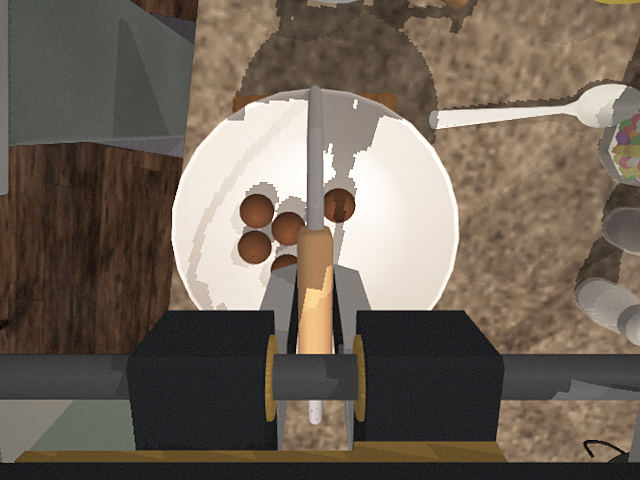

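View pics/s17.png

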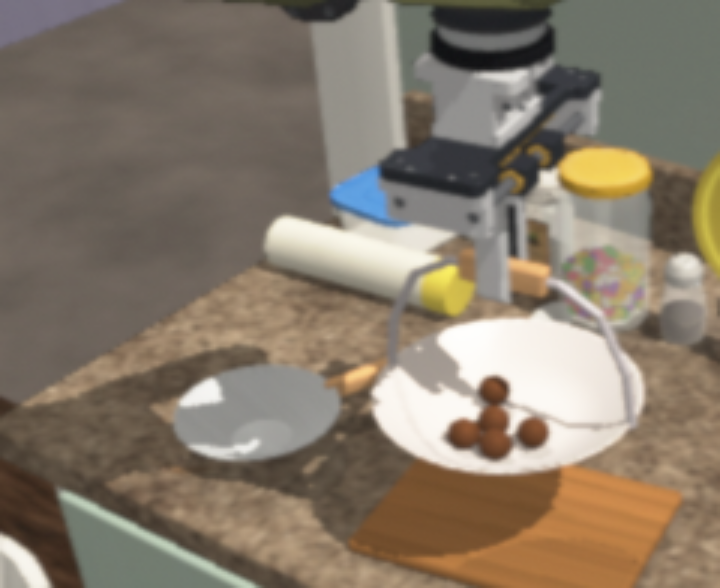

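step_arm([
  {"grip": 1, "slide": [0, 0, 0], "spin": 0.5},
  {"grip": 1, "slide": [0, 0, 0], "spin": 1},
  {"grip": 1, "slide": [0, 0, 0], "spin": 1.5},
  {"grip": 1, "slide": [0, 0, 0], "spin": 2},
  {"grip": 1, "slide": [0, 0, 0], "spin": 2.5},
  {"grip": 1, "slide": [0, 0, 0], "spin": 3},
  {"grip": 1, "slide": [0, 0, 0], "spin": 3},
  {"grip": 1, "slide": [0, 0, 0], "spin": 3},
  {"grip": 1, "slide": [0, 0, 0], "spin": 3},
  {"grip": 1, "slide": [0, 0, 0], "spin": 3},
  {"grip": 1, "slide": [0, 0, 0], "spin": 3},
  {"grip": 1, "slide": [0, 0, 0], "spin": 3},
  {"grip": 1, "slide": [0, 0, 0], "spin": 3},
  {"grip": 1, "slide": [0, 0, 0], "spin": 3},
  {"grip": 1, "slide": [0, 0, 0], "spin": 3},
  {"grip": 1, "slide": [0, 0, 0], "spin": 3},
  {"grip": 1, "slide": [0, 0, 0], "spin": 3},
  {"grip": 1, "slide": [0, 0, 0], "spin": 3},
])

```text
time_s: 27.17
ee_pos: [0.4657, -0.108, 0.2242]
eef_rot: [-1.571, 0.0, -0.644]
force: [0.8, 0.2, -4.6]
grip_width: 0.0134
```

step_arm([
  {"grip": 1, "slide": [0, 0, 0], "spin": 3},
  {"grip": 1, "slide": [0, 0, 0], "spin": 3},
  {"grip": 1, "slide": [0, 0, 0], "spin": 3},
  {"grip": 1, "slide": [0, 0, 0], "spin": 3},
  {"grip": 1, "slide": [0, 0, 0], "spin": 3},
  {"grip": 1, "slide": [0, 0, 0], "spin": 3},
  {"grip": 1, "slide": [0, 0, 0], "spin": 3},
  {"grip": 1, "slide": [0, 0, 0], "spin": 3},
  {"grip": 1, "slide": [0, 0, 0], "spin": 3},
  {"grip": 1, "slide": [0, 0, 0], "spin": 3},
  {"grip": 1, "slide": [0, 0, 0], "spin": 3},
  {"grip": 1, "slide": [0, 0, 0], "spin": 3},
  {"grip": 1, "slide": [0, 0, 0], "spin": 2.5},
  {"grip": 1, "slide": [0, 0, 0], "spin": 2},
  {"grip": 1, "slide": [0, 0, 0], "spin": 1.5},
  {"grip": 1, "slide": [0, 0, 0], "spin": 1},
  {"grip": 1, "slide": [0, 0, 0], "spin": 0.5},
  {"grip": 1, "slide": [0, 0, 0], "spin": 0},
  {"grip": 1, "slide": [0, 0, 0], "spin": 0},
  {"grip": 1, "slide": [0, 0, 0], "spin": 0},
])

```text
time_s: 28.83
ee_pos: [0.4658, -0.108, 0.2244]
eef_rot: [-1.571, -0.0, -1.399]
force: [-0.2, -0.2, -4.9]
grip_width: 0.0142
```

```bash
python3 -c "
from h import *
st()
cv2.imwrite('pics/w18.png',cams.camera('wrist'));cv2.imwrite('pics/s18.png',cv2.resize(cams.camera('scene')[120:330,120:360],None,fx=3,fy=2.8))
cv2.imwrite('pics/t18.png',cams.camera('top'));cv2.imwrite('pics/sf18.png',cams.camera('scene'))"
```

```text
{'time_s': np.float64(28.8333), 'qpos': array([-0.3045,  0.1233,  1.69  , -0.    ,  1.3282,  1.0945]), 'ee_pos': array([ 0.4658, -0.108 ,  0.2244]), 'eef_rot': array([-1.5707e+00, -1.0000e-04, -1.3990e+00]), 'force': array([-0.1831, -0.1954, -4.9464]), 'moment': array([-0.0602,  0.1267, -0.0329]), 'grip_width': np.float64(0.0142)}
```

View pics/w18.png

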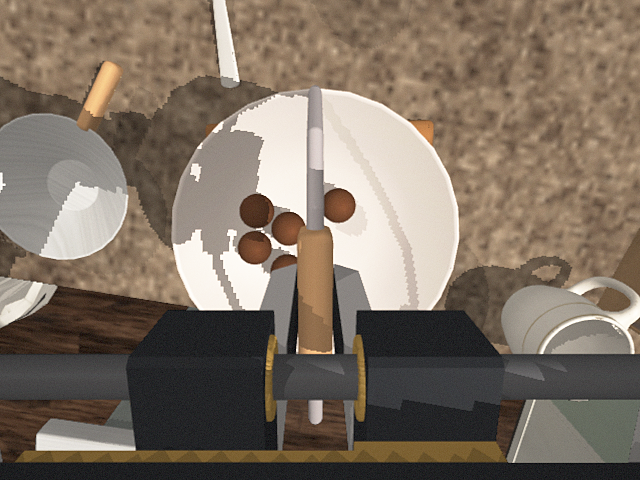

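View pics/s18.png

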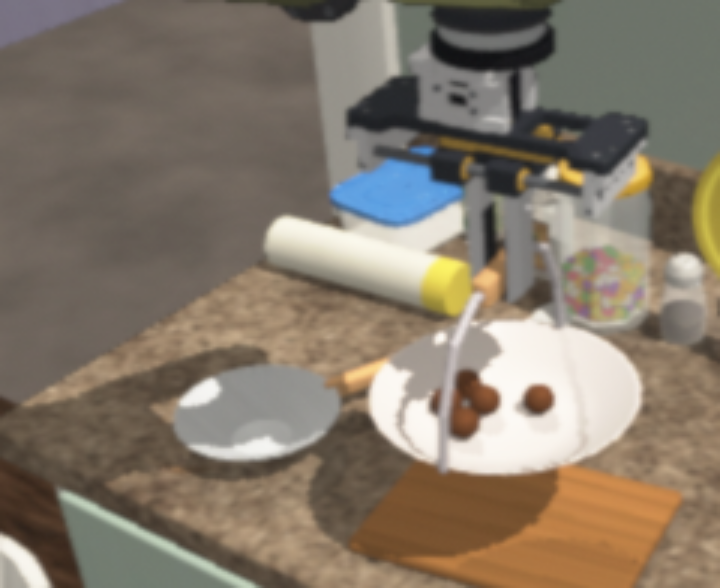

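View pics/sf18.png

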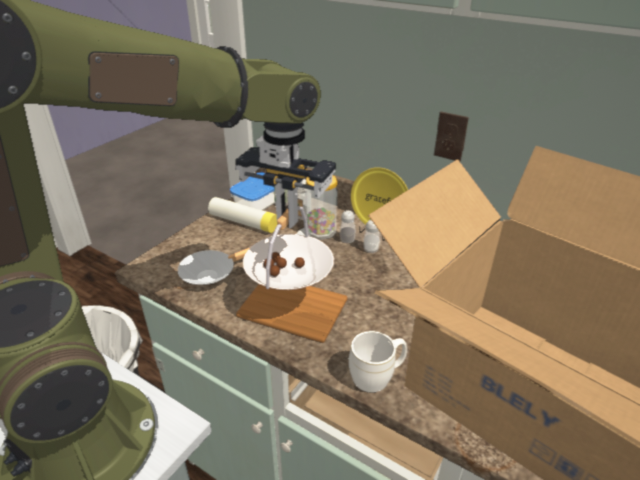

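View pics/t18.png

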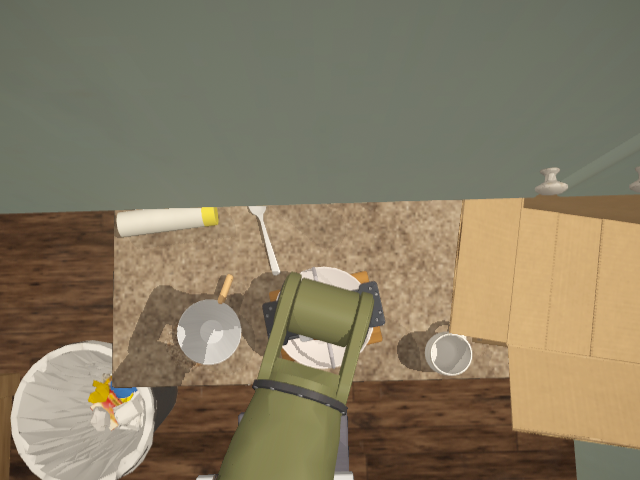

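```bash
python3 -c "
from h import *
st()
from station import hand_in
print(hand_in())"
```

```text
{'time_s': np.float64(29.0333), 'qpos': array([-0.3045,  0.1233,  1.69  ,  0.    ,  1.3282,  1.0947]), 'ee_pos': array([ 0.4658, -0.108 ,  0.2244]), 'eef_rot': array([-1.5707,  0.    , -1.3992]), 'force': array([ 0.4584, -0.0868, -3.8764]), 'moment': array([-0.0803,  0.1543, -0.0097]), 'grip_width': np.float64(0.0137)}
the job is handed in; nothing more can be done
None
```

The job is done and handed in at 29 s: all five nuts are in the dish, and the arm is holding it up over the board. `hand_in` gives no verdict, so this rests on my own checks.

- **Pouring:** The tool can only point straight down, so I tipped the scoop by loosening the grip and letting it pivot about its handle. I started the tip with its foot on the counter, then finished over the far side of the dish. The nuts rolled out at roughly 40 degrees of tip, slightly earlier than the 45 I was told to expect, but the lip was already over the dish and none fell outside.
- **Scoop:** I set it back upright where it had stood, clear of the board.
- **Dish:** I gripped it by the bar on its arch, raised it 91 mm off the board and turned it 90 degrees (tool yaw 9.8° to −80.2°). The arch now runs across the board's long side to within about 1 degree.

**Last checks:** The dish looked level and steady in the last pictures. The nuts did not shift in the dish during the lift and turn. The mug and both shakers looked unmoved. No reading I took came near the force limits, though they were only taken between moves.

**Not perfect:** The nuts are a loose group, not a tight one. Their centres lie about 18 to 44 mm from the dish's middle, so two sit at the foot of the sloping side.

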